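Lay the porch brick of a gas forge

ROBOT

A 6-joint arm with a two-finger parallel gripper is mounted at the origin on the work surface. World frame = base frame: x ahead of the robot, y to its left, z up, the work surface at z = 0. Lengths are in m, angles in rad, forces in N, time in s.
With the tool pointing down it reaches from about 0.25 to 0.725 m from the base axis. Payload 4 kg.
Tool frame: the origin (TCP) lies between the finger pads; the fingertips stand 11 mm ahead of it and the grasp point (between the pads) lies 8 mm behind it (bot.tip_extent is the distance from the TCP to the fingertips, in m); z points along the fingers, y is the line along which they close (so a half turn about z gives the same grasp; the last joint's range is limited). The gripper opens to 85 mm and grips with 20 to 120 N. Pads are 22 mm wide; open, the fingers measure 114 mm over their backs; the gripper's body (76 mm by 85 mm) begins 54 mm behind the grasp point. The pads swing forward as they close: fully open they stand 13 mm farther back than shut.
Start: joints at [-1.19, 0.241, 0.005, 1.335, 0, 1.571], TCP at [0.186, -0.464, 0.242] pointing down, gripper open.
Joint ranges: [-2.72, 2.72], [-1.05, 1.87], [-1.09, 1.28], [-1.99, 2.15], [-1.42, 1.44], [-3.14, 3.14]. Speed limits (rad/s): [2.79, 2.79, 3.14, 3.14, 3.14, 3.14].

INTERFACE

Orientations are given as a unit quaternion [x, y, z, w].
In Python, from workcell import bot gives the robot as it stands. The module is installed in compiled form; this text tells all that it offers.
- The arm moves only by the tool drive_tool, never from a script. Its argument "rows" is a list of rows, each an object of numbers: "dx", "dy", "dz": the shift along the tool's x, y, z in units of 50 mm (1.0 is 50 mm); "wx", "wy", "wz": the turn, a rotation vector about the tool's x, y, z in units of 5 degrees (1.0 is 5 degrees); "hand": the finger opening in mm, from 0 to 85.4. A call has 1 to 20 rows; each row is the pose to reach, as a shift and turn from the pose commanded when the call began, along the tool's axes at that moment; what a row does not reach only later rows make up. A row lasts 1/10 s, in which the tool goes at most 50 mm and 8.59 degrees, less where a joint would pass 70% of its speed; a pose out of reach is approached as far as the arm can. A call with a gripper value outside its range is refused whole. The fingers move at their own pace and stop on an object; the grip force is fixed at half the most. Time passes only in rows, so rows that repeat a pose let the fingers close. It gives the time, the measured TCP pose, the force, the opening and the grip force at its end, in the units of the state.
- bot.get_obs(): the state, without advancing time (a new reading comes with each control period).
- bot.camera(name): name is "side" or "top" or "wrist"; returns the picture (480x640x3 uint8, red, green, blue); there is no depth.
- bot.get_calibration(name): a dict with "vfov" (degrees; the focal length in pixels is half the picture's height over the tangent of half this angle, whatever the lens; pixels are square), "cx", "cy" (the principal point, pixels), "k1" (the pictures are not rectified: a ray, as slopes to the right and down, at radius r is drawn at 1 + k1 r^2 times it, then the intrinsics apply), "origin" and "rotation" of the camera in the world; the wrist camera has in their place "mount" (4x4, takes a point from camera to tool coordinates, whose origin is the TCP and whose axes are the flange's). Camera axes: x right, y up, looking along -z (the intrinsics and any distortion apply to the point x, -y, -z); pixel columns grow to the right and rows downward; lengths in m; the calibration is good to about 2 mm. A picture is of the moment at which its call begins: read the wrist's pose just before it. get_calibration takes no time and is no camera call.
- bot.job_done(): hands the job in; it is judged then, once.
Trained networks look in the newest picture that a camera, given by its name, has taken for a name from the list of things; names that differ only in an ending like _2 or _b are one class to them, and where a whole thing is asked for, a point or a joint stands for the part that bears it (a point fixed in the world has none). Each returns a list of dicts, best first, with "score" (0 to 1); they miss things now and then, are a little off and sometimes report something else, mostly with a low value. They report only what shows in the picture. A call takes as long as a camera call. They do not tell look-alikes from the thing itself.
- bot.look_for(camera, thing): "extent" ([centre column, centre row, width, height] in pixels, round what is visible of it).
- bot.outline_of(camera, thing): "region" (480x640 bool, what is visible of it) and "extent" ([centre column, centre row, width, height] in pixels, round what is visible of it).
The state is a dict: "clock": time; "joint_pos": joint angles; "joint_vel": joint speeds; "tau": joint torques, N m; "eef_pos": TCP position; "tool_rot": TCP orientation; "ft_force": force on the tool from outside, world axes, zero at the start; "ft_torque": the same for the moment, N m; "grip_width": finger opening in m; "grasp_force": force on a finger pad.
Only numpy, scipy, OpenCV 4.12 (cv2) and the standard library are available. Lean on these libraries where they do the work, as an engineer would, in place of code of your own. Each camera call takes 0.05 s, during which the arm holds its last target. There are 200 camera calls.

TASK

Lay the porch brick of the gas forge: slide the firebrick that stands on end, still upright, until its foot bears firmly against the forge's skid beside it, then push it high so that it tips over that skid, and keep hold of it with the fingers as it goes over so that it is eased down flat across both skids. Then slide it along the skids until its long side bears firmly and squarely on the forge front, below the mouth, and let go. The brick is soft and crumbly, so never press, drop or knock it hard, and leave the other things on the bench where they are.

Things in the scene. Friction and masses are not known exactly. Their poses are not given: they have to be found in the camera images.
- brick: Cream firebrick, 114 x 51 x 230 mm (own x, y, z), 0.64 to 0.9 kg, rough (friction 0.5 to 0.7). Starts standing on end on the bench, right (-y) of the forge's skids and clear of them. Origin at the centre of its underside; own z up along the 230 mm, own y roughly towards the skids, own x roughly along them. Soft: 30 N from the fingers marks it, so does letting its head fall the last 20 mm or more.
- brick_mid (a point): The centre of the brick, 115 mm up from its foot; same axes as the brick. The weight is evenly spread. Pushed lower than about 35 mm above the bench the standing brick slides, pushed higher it topples.
- brick_head (a point): The centre of the brick's top end (230 mm up); same axes.
- brick_toe (a point): The middle of the brick's bottom edge on the side that faces the skids (own y = +25.5 mm, z = 0). As the brick goes over, this edge slides back along the bench while the face runs down the skid's upper outer edge, up to a lean of about 65 degrees; then the face sticks on that edge, and the brick comes to lie with 50 to 60 mm of its foot end outside it.
- forge: Fixed black gas forge: a steel box 240 mm wide (y), 260 deep (x), from 25 to 190 mm above the bench, handle on top to 221 mm, burner out of its left side, on two skids. Origin on the bench under the middle of its flat front plate: the plate is the plane x = 0 of this frame and faces -x, towards the robot. The mouth (110 mm wide) is 76 to 146 mm above the bench.
- skid_right: The forge's right skid, 25 mm square steel tube lying on the bench along the forge's x: this point is on its flat top (25 mm above the bench), at its outer (-y) edge, 120 mm in front of the plate; forge axes. The skid covers y = -75 to -50 mm of the forge's frame, and x from -270 mm (free end, towards the robot) to under the box.
- front_plate: The forge's flat steel front plate, fixed, 240 mm wide, with the mouth in it; same origin and axes as the forge, its face at x = 0. Below the mouth it is a plain band 25 to 76 mm above the bench, against which the long side of the brick lying on the skids comes to bear; firmly means a push of some 15 N in all (sliding it alone takes 3 to 7 N), there as on the skid.
- skid_left (a point): The left skid, the same tube, covering y = +50 to +75 mm of the forge's frame: this point is on its flat top at its outer (+y) edge, 120 mm in front of the plate; forge axes. A brick lying flat on both skids has its upper face 76 mm above the bench, level with the floor of the mouth.
- spare_brick: Bystander: a second firebrick of the same kind (230 x 114 x 51 mm) lying flat on the bench to the left, out of the way; origin at the centre of its underside.
- offcut: Bystander: a rusty square-bar offcut, 90 x 14 x 14 mm, lying on the bench between the two skids (it is lower than the skids and stays there); origin at the centre of its underside.
- tin: Bystander: a plain metal tin, 68 mm across and 70 mm tall, standing on the bench at the right; origin at the centre of its underside.
- hammer: Bystander: a hand hammer lying on the bench at the left; origin under the middle of it.
- punch: Bystander: a round steel punch, 160 mm long and 18 mm thick, lying on the bench; origin under its middle.
- tongs: Bystander: smith's tongs, 320 mm long and 13 mm high, lying on the bench at the right; origin near the rivet.
- wire_brush: Bystander: a wire brush lying on the bench at the right; origin under its middle.
Things that resemble listed ones, but are neither listed nor needed, are in the scene too. What is shaped like the brick but orange or pink is not meant.

How it is judged:
On the way, in this order (a step that is already met when the one before it is completed fails the run):
1. the brick, still upright, has been slid until its foot bears on the right skid (3 N or more) (angle between brick's own z axis and vertical below 0.12 rad and y of brick_toe in the frame of forge above -0.078 m and z of brick_toe in the frame of forge below 0.01 m and contact force between brick and skid_right above 3 N), for 0.1 s.
2. the brick leans over the right skid (30 to 70 degrees), its foot still below the skid's top, resting on the skid and held by the fingers (angle between brick's own z axis and vertical between 0.52 and 1.22 rad and z of brick_toe in the frame of forge below 0.025 m and contact force between brick and forge above 0.3 N and contact force between the fingers and brick above 0.3 N), for 0.2 s.
3. the brick, lying flat on the skids, is pressed home on the forge front (2 N or more) (angle between brick's own z axis and vertical above 1.53 rad and contact force between brick and front_plate above 2 N), for 0.1 s.
At the end, for the whole second after the job is handed in: The brick lies flat (within 2 degrees) on both skids with its ends over the outside of each (its middle within 35 mm of the middle between the skids), its long side against the forge front (gap under 2.5 mm, square within 2 degrees), at rest (angle between brick's own z axis and vertical between 1.53 and 1.61 rad and z of brick_mid in the frame of forge between 0.047 and 0.054 m and x of brick_mid in the frame of forge between -0.0595 and -0.053 m and y of brick_mid in the frame of forge between -0.035 and 0.035 m and angle between the x axis of brick and the x axis of forge, either way round below 0.04 rad and linear speed of brick below 0.01 m/s); the robot touches nothing.
It fails at once if the fingers press the soft brick with more than 30 N (contact force between the fingers and brick above 30 N).
It fails at once if the brick is pressed or knocked against the forge or its skids with more than 60 N in all (contact force between brick and forge above 60 N).
It fails at once if the brick is let fall instead of being eased down (it turns faster than 3 rad/s) (angular speed of brick above 3 rad/s).
It fails at once if the brick falls over on the bench (angle between brick's own z axis and vertical above 1.3 rad and z of brick_mid in the frame of forge below 0.04 m).
It fails at once if another thing on the bench is disturbed (moved more than 15 mm) (distance of any of spare_brick, offcut, tin, hammer, punch, tongs, wire_brush from where it was at the start of the episode above 0.015 m).
It also fails if it takes over 72 s, if anything falls off the work surface, if the arm or the gripper's body presses on something with over 40 N, if the wrist force passes 120 N, or if a joint passes its speed limit or range.

## Working session

There is one attempt and no reset: what is moved stays moved. The work goes in short steps, Python scripts to look and compute and a tool call to move; the robot and the scene stay as the last step left them, time stands still between calls to the robot, and variables do not carry over. Pictures are saved under pics/ and viewed, at most 13 in all, crops included, and the job is handed in when it is done.

Besides the shell and the picture viewer there is one more tool, called after "Emit:" in YAML: its name, and indented under it one key for each argument. drive_tool: Moves the arm, as the interface text tells. Its arguments: {"type":"object","properties":{"rows":{"type":"array","items":{"type":"object","properties":{"dx":{"type":"number"},"dy":{"type":"number"},"dz":{"type":"number"},"wx":{"type":"number"},"wy":{"type":"number"},"wz":{"type":"number"},"hand":{"type":"number"}}}}},"required":["rows"]}

```bash
mkdir -p pics; cat > h.py <<'E'
import numpy as np, cv2
from workcell import bot
from scipy.spatial.transform import Rotation as R
def cam(name):
    o=bot.get_obs(); im=bot.camera(name); return im,o
def KD(name):
    c=bot.get_calibration(name); f=240/np.tan(np.radians(c['vfov'])/2)
    return c,np.array([[f,0,c['cx']],[0,f,c['cy']],[0,0,1.]]),np.array([c['k1'],0,0,0,0.])
def pose(name,o=None):
    c,K,D=KD(name)
    if 'mount' in c:
        M=np.array(c['mount']); T=np.eye(4); T[:3,:3]=R.from_quat(o['tool_rot']).as_matrix(); T[:3,3]=o['eef_pos']
        T=T@M; return K,D,T[:3,3],T[:3,:3]
    return K,D,np.array(c['origin']),np.array(c['rotation'])
def ray_z(name,px,z,o=None):
    K,D,p,Rm=pose(name,o)
    px=np.array(px,float).reshape(-1,1,2)
    u=cv2.undistortPointsIter(px,K,D,None,None,(3,50,1e-9)).reshape(-1,2)
    d=np.c_[u[:,0],-u[:,1],-np.ones(len(u))]@Rm.T
    return p+d*((z-p[2])/d[:,2])[:,None]
def proj(name,P,o=None):
    K,D,p,Rm=pose(name,o)
    q=(np.array(P,float).reshape(-1,3)-p)@Rm*[1,-1,-1]
    return cv2.projectPoints(q,np.zeros(3),np.zeros(3),K,D)[0].reshape(-1,2)
E
python3 - <<'E'
from h import *
for n in ('top','side'):
    im,o=cam(n); cv2.imwrite(f'pics/{n}0.png',im[:,:,::-1]); print(n,KD(n)[0])
    for t in ('brick','forge','skid_right','front_plate','spare_brick','offcut','tin','punch','tongs','wire_brush','hammer'):
        print(t,[(np.round(d['extent']),round(d['score'],2)) for d in bot.look_for(n,t)][:4])
o=bot.get_obs();print(o, bot.tip_extent)
E
```

```text
top {'vfov': 47.412731640410385, 'cx': 324.8488200667654, 'cy': 244.36288958873334, 'k1': -0.15986768731426793, 'origin': array([3.66256027e-01, 1.37211365e-03, 1.46731429e+00]), 'rotation': array([ 0.05740435, -0.05541317, -0.7045863 ,  0.70511862])}
brick [(array([415., 175.,  51.,  68.]), 0.69), (array([303., 328.,  50.,  35.]), 0.69), (array([235., 303.,  48.,  43.]), 0.68), (array([392., 230.,  29.,  61.]), 0.63)]
forge [(array([282., 179., 167., 219.]), 0.76)]
skid_right [(array([235., 304.,  50.,  43.]), 0.73), (array([342., 238.,  11.,  98.]), 0.69)]
front_plate [(array([317., 178., 100.,  19.]), 0.71)]
spare_brick [(array([133., 236.,  81.,  93.]), 0.78)]
offcut [(array([317., 243.,   4.,  36.]), 0.51)]
tin [(array([449., 307.,  28.,  28.]), 0.71)]
punch [(array([237., 305.,  46.,  37.]), 0.91)]
tongs [(array([503., 252.,  38., 120.]), 0.67)]
wire_brush [(array([499., 333.,  58.,  49.]), 0.89)]
hammer [(array([196., 307.,  88.,  78.]), 0.72)]
side {'vfov': 51.88787923485748, 'cx': 322.0806530061448, 'cy': 247.69585229180933, 'k1': -0.008806546192379078, 'origin': array([0.47
[... 740 characters left out ...]
{'clock': 1.2, 'joint_pos': array([-1.18999832e+00,  2.40615893e-01,  5.01988783e-03,  1.33516963e+00,
       -3.44230343e-06,  1.57082523e+00]), 'joint_vel': array([-0.00013095,  0.00057917,  0.00074864, -0.00047873,  0.00069001,
        0.00021031]), 'tau': array([ 9.77883519e-05, -3.72222376e+01,  2.52691519e+01,  1.41144865e-03,
       -2.91773313e-05, -3.21412912e-06]), 'eef_pos': array([ 0.18583758, -0.46420404,  0.24230612]), 'tool_rot': array([9.81931537e-01, 1.89236510e-01, 1.21427841e-06, 1.53936809e-05]), 'ft_force': array([0.09089093, 0.4111346 , 0.05195688]), 'ft_torque': array([ 0.02097874, -0.03195105, -0.00897036]), 'grasp_force': 0.0, 'grip_width': 0.08533226673796494} 0.011
```

```bash
sed -i "s/np.array(c\['rotation'\])/R.from_quat(c['rotation']).as_matrix()/" h.py; python3 -c "
import cv2
cv2.imwrite('pics/a.png',cv2.resize(cv2.imread('pics/top0.png')[120:420,100:540],None,fx=1.8,fy=1.8,interpolation=2))"
```

```text
(no output)
```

View pics/a.png

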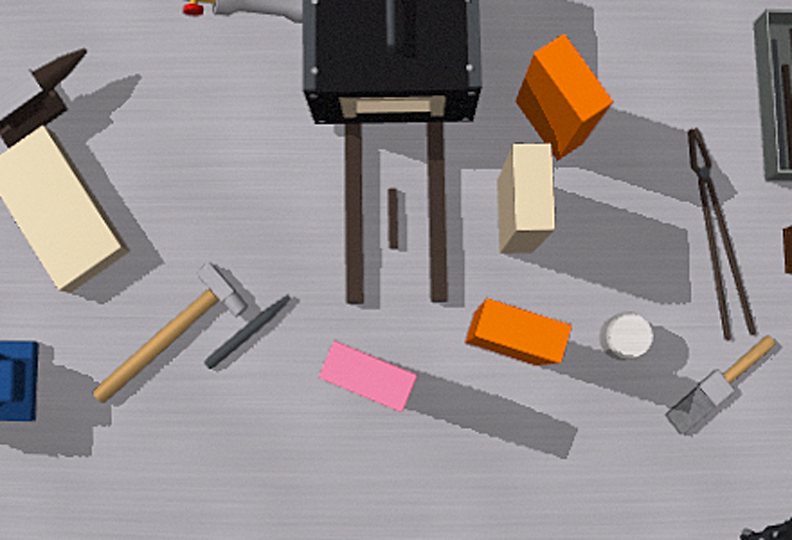

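View pics/side0.png

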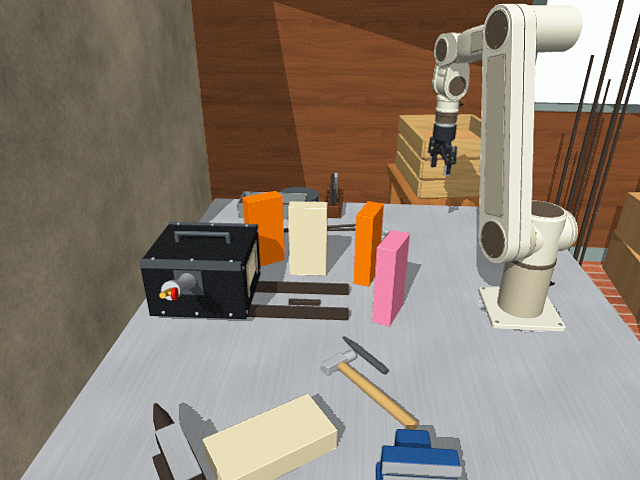

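Choice: the cream standing brick at top pixel (392,230) / side (308,238). The look-alikes are orange at (412,175) and (389,303), pink at (303,328), and the cream spare lying flat at (133,236). Two of the orange ones and the tin (448,306) stand near it.

```bash
cat > fit.py <<'E'
from h import *
from scipy.optimize import minimize
def mask(cam_,P,o=None):
    m=np.zeros((480*4,640*4),np.uint8); h=cv2.convexHull((proj(cam_,P,o)*4+1.5).astype(np.float32)).reshape(-1,2)
    cv2.fillConvexPoly(m,np.round(h).astype(np.int32),255); return cv2.resize(m,(640,480),interpolation=cv2.INTER_AREA)/255.
E
python3 - <<'E'
from fit import *
regs={}
for n,px in (('top',(392,230)),('side',(308,238))):
    im,o=cam(n)
    hsv=cv2.cvtColor(im,cv2.COLOR_RGB2HSV)
    ds=bot.outline_of(n,'brick')
    d=min(ds,key=lambda d:np.hypot(d['extent'][0]-px[0],d['extent'][1]-px[1]))
    print(n,np.round(d['extent'],1),d['score']); regs[n]=d['region'].astype(float)
    ds=bot.outline_of(n,'skid_right'); 
    for d in ds:
        r=d['region'];c,row=np.nonzero(r)[::-1]
        if n=='top':
            box=cv2.boxPoints(cv2.minAreaRect(np.c_[c,row].astype(np.float32)));print('skidR',d['score'],np.round(ray_z('top',box,.025),4).tolist())
B=np.array([[x,y,z] for x in(-.057,.057) for y in(-.0255,.0255) for z in (0,.23)])
def cost(p,names=('top','side')):
    P=R.from_euler('z',p[2]).apply(B)+[p[0],p[1],0]
    return sum(np.abs(mask(n,P)-regs[n]).sum()/regs[n].sum() for n in names)
x0=ray_z('top',[[396,223]],.23)[0]; print('x0',x0)
for names in (('top','side'),('top',),('side',)):
    r=min((minimize(cost,[x0[0],x0[1],a],args=(names,),method='Nelder-Mead',options=dict(initial_simplex=[[x0[0],x0[1],a],[x0[0]+.02,x0[1],a],[x0[0],x0[1]+.02,a],[x0[0],x0[1],a+.2]],xatol=1e-4,fatol=1e-4)) for a in(-.1,.1)),key=lambda r:r.fun); print(names,r.x,r.fun)
im,o=cam('top')
g=cv2.cvtColor(im,cv2.COLOR_RGB2GRAY).astype(int)
# dark skid pixels, per row: columns
for row in (192,205,220,240,260,275,282,285,287,288,290):
    c=np.nonzero(g[row,285:352]<75)[0]+285; print(row,c.tolist())
E
```

```text
top [390.  228.7  26.7  58.6] 0.88
skidR 0.57 [[0.7541, -0.0274, 0.025], [0.7541, -0.0546, 0.025], [0.4845, -0.0531, 0.025], [0.4845, -0.0267, 0.025]]
side [309.9 238.1  38.4  73.2] 0.76
x0 [ 0.61572361 -0.15960014  0.23      ]
('top', 'side') [ 0.61436867 -0.16007818  0.01950599] 0.07118507964054482
('top',) [ 0.61525121 -0.15975506  0.01451266] 0.02774238727749164
('side',) [ 0.61340451 -0.16292095  0.03493584] 0.029171065411089058
192 [292, 293, 294, 295, 296, 297, 298, 299, 300, 337, 338, 339, 340, 341, 342, 343, 344, 345]
205 [292, 293, 294, 295, 296, 297, 298, 299, 300, 338, 339, 340, 341, 342, 343, 344, 345, 346]
220 [292, 293, 294, 295, 296, 297, 298, 299, 300, 339, 340, 341, 342, 343, 344, 345, 346]
240 [293, 294, 295, 296, 297, 298, 299, 300, 317, 318, 319, 320, 339, 340, 341, 342, 343, 344, 345, 346]
260 [292, 293, 294, 295, 296, 297, 298, 299, 300, 339, 340, 341, 342, 343, 344, 345, 346, 347]
275 [293, 294, 295, 296, 297, 298, 299, 300, 301, 340, 341, 342, 343, 344, 345, 346, 347]
282 [293, 294, 295, 296, 297, 298, 299, 300, 301, 340, 341, 342, 343, 344, 345, 346, 347]
285 [293, 294, 295, 296, 297, 298, 299, 300, 301, 340, 341, 342, 343, 344, 345, 346, 347]
287 [293, 294, 295, 296, 297, 298, 299, 300, 301, 340, 341, 342, 343, 344, 345, 346, 347]
288 [293, 294, 295, 296, 297, 298, 299, 300, 301]
290 []
```

```bash
python3 -c "
import cv2
a=cv2.imread('pics/top0.png')[170:300,280:440]
cv2.imwrite('pics/b.png',cv2.resize(a,None,fx=4.6,fy=4.6,interpolation=cv2.INTER_NEAREST))"
```

```text
(no output)
```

View pics/b.png

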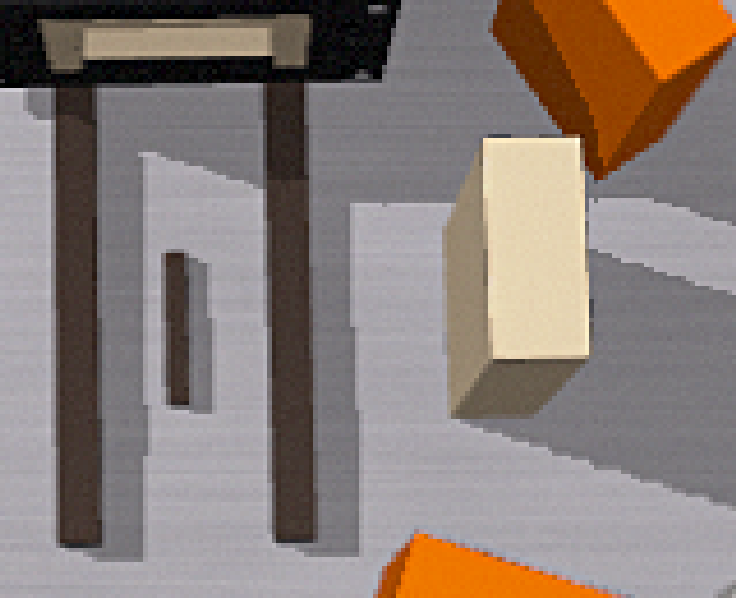

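```bash
python3 - <<'E'
from h import *
print('skidR outer',ray_z('top',[[345.8,192],[347.6,285]],.025).round(4).tolist())
print('skidL outer',ray_z('top',[[291.6,192],[292.7,285]],.025).round(4).tolist())
print('skid end',ray_z('top',[[344,288],[297,288.7]],.025).round(4).tolist())
print('plate bottom',ray_z('top',[[360,188],[282,188.5]],.025).round(4).tolist())
print('orange1 base corner',ray_z('top',[[410.5,209]],.0).round(4).tolist())
print('orange2 base?',ray_z('top',[[359,311],[366,286]],.0).round(4).tolist())
print('tin',ray_z('top',[[449,306]],.07).round(4).tolist())
print('offcut',ray_z('top',[[316,225],[320,225],[316,258],[321,258]],.014).round(4).tolist())
print(bot.get_obs()['clock'], KD('wrist')[0])
E
```

```text
skidR outer [[0.7428, -0.0513, 0.025], [0.4898, -0.0547, 0.025]]
skidL outer [[0.7429, 0.0962, 0.025], [0.4897, 0.0905, 0.025]]
skid end [[0.4819, -0.0451, 0.025], [0.4799, 0.079, 0.025]]
plate bottom [[0.7542, -0.09, 0.025], [0.7528, 0.1225, 0.025]]
orange1 base corner [[0.7016, -0.2306, 0.0]]
orange2 base? [[0.4222, -0.0859, 0.0], [0.4892, -0.1052, 0.0]]
tin [[0.4312, -0.3136, 0.07]]
offcut [[0.6535, 0.0296, 0.014], [0.6535, 0.0188, 0.014], [0.5633, 0.0293, 0.014], [0.5633, 0.0159, 0.014]]
1.55 {'vfov': 60.800307476840274, 'cx': 324.4180639480665, 'cy': 233.30080794367296, 'k1': -0.09572957750241727, 'mount': array([[ 7.05962235e-04,  9.63264310e-01,  2.68554224e-01,
         6.78417620e-02],
       [ 9.99999479e-01, -4.82086256e-04, -8.99577668e-04,
         1.41290725e-04],
       [-7.37064761e-04,  2.68554719e-01, -9.63264148e-01,
        -1.31472610e-01],
       [ 0.00000000e+00,  0.00000000e+00,  0.00000000e+00,
         1.00000000e+00]])}
```

```bash
cat >> h.py <<'E'
def goto(pos,Rm):
    "units for a single row from the measured pose"
    o=bot.get_obs(); R0=R.from_quat(o['tool_rot'])
    d=R0.inv().apply(np.array(pos)-o['eef_pos'])/.05; w=np.degrees((R0.inv()*Rm).as_rotvec())/5
    return np.r_[d,w].round(2)
def tilt(b,g=0.,yaw=0.):  # straddle: tool x=+x,y=-y,z=-z, then lean b deg (head to +y), pitched g fwd
    return R.from_euler('z',yaw,degrees=True)*R.from_euler('x',-b,degrees=True)*R.from_euler('y',-g,degrees=True)*R.from_quat([1,0,0,0])
def st():
    o=bot.get_obs(); print('t',round(o['clock'],2),'p',np.round(o['eef_pos'],4),'f',np.round(o['ft_force'],1),'j',np.round(o['joint_pos'],2),'w',round(o['grip_width'],4),'x',R.from_quat(o['tool_rot']).as_matrix()[:,0].round(3),'z',R.from_quat(o['tool_rot']).as_matrix()[:,2].round(3))
E
python3 - <<'E'
from h import *
print(goto([.45,-.1,.45],tilt(30)))
st(); print(tilt(60).as_matrix().round(2))
print(np.degrees(np.linalg.norm((R.from_quat(bot.get_obs()['tool_rot']).inv()*tilt(60)).as_rotvec())))
print(goto([.60,.12,.25],tilt(60)))
E
```

```text
[ 7.61 -4.8  -4.15 -5.93 -1.14  4.26]
t 1.55 p [ 0.1858 -0.4642  0.2423] f [-0.   0.6  0.3] j [-1.19  0.24  0.01  1.34  0.    1.57] w 0.0854 x [0.928 0.372 0.   ] z [ 0.  0. -1.]
[[ 1.    0.    0.  ]
 [ 0.   -0.5  -0.87]
 [ 0.    0.87 -0.5 ]]
63.495687043862404
[ 12.03  -7.77  -0.15 -11.85  -2.28   3.96]
```

Emit:
drive_tool:
  rows:
    - {"dx": 7.6, "dy": -4.8, "dz": -4.2, "wx": -5.9, "wy": -1.1, "wz": 4.3}
    - {"dx": 7.6, "dy": -4.8, "dz": -4.2, "wx": -5.9, "wy": -1.1, "wz": 4.3}
    - {"dx": 7.6, "dy": -4.8, "dz": -4.2, "wx": -5.9, "wy": -1.1, "wz": 4.3}
    - {"dx": 7.6, "dy": -4.8, "dz": -4.2, "wx": -5.9, "wy": -1.1, "wz": 4.3}
    - {"dx": 7.6, "dy": -4.8, "dz": -4.2, "wx": -5.9, "wy": -1.1, "wz": 4.3}
    - {"dx": 7.6, "dy": -4.8, "dz": -4.2, "wx": -5.9, "wy": -1.1, "wz": 4.3}
    - {"dx": 7.6, "dy": -4.8, "dz": -4.2, "wx": -5.9, "wy": -1.1, "wz": 4.3}
    - {"dx": 7.6, "dy": -4.8, "dz": -4.2, "wx": -5.9, "wy": -1.1, "wz": 4.3}
    - {"dx": 7.6, "dy": -4.8, "dz": -4.2, "wx": -5.9, "wy": -1.1, "wz": 4.3}
    - {"dx": 7.6, "dy": -4.8, "dz": -4.2, "wx": -5.9, "wy": -1.1, "wz": 4.3}
    - {"dx": 12, "dy": -7.8, "dz": -0.2, "wx": -11.9, "wy": -2.3, "wz": 4}
    - {"dx": 12, "dy": -7.8, "dz": -0.2, "wx": -11.9, "wy": -2.3, "wz": 4}
    - {"dx": 12, "dy": -7.8, "dz": -0.2, "wx": -11.9, "wy": -2.3, "wz": 4}
    - {"dx": 12, "dy": -7.8, "dz": -0.2, "wx": -11.9, "wy": -2.3, "wz": 4}
    - {"dx": 12, "dy": -7.8, "dz": -0.2, "wx": -11.9, "wy": -2.3, "wz": 4}
    - {"dx": 12, "dy": -7.8, "dz": -0.2, "wx": -11.9, "wy": -2.3, "wz": 4}
    - {"dx": 12, "dy": -7.8, "dz": -0.2, "wx": -11.9, "wy": -2.3, "wz": 4}
    - {"dx": 12, "dy": -7.8, "dz": -0.2, "wx": -11.9, "wy": -2.3, "wz": 4}
    - {"dx": 12, "dy": -7.8, "dz": -0.2, "wx": -11.9, "wy": -2.3, "wz": 4}

```text
invalid input at $.rows[0]: expected keys dx, dy, dz, wx, wy, wz, hand
```

```bash
python3 - <<'E'
from h import *
st(); print(goto([.61,.12,.06],tilt(60)))
E
```

```text
t 1.55 p [ 0.1858 -0.4642  0.2423] f [-0.   0.6  0.3] j [-1.19  0.24  0.01  1.34  0.    1.57] w 0.0854 x [0.928 0.372 0.   ] z [ 0.  0. -1.]
[ 12.22  -7.69   3.65 -11.85  -2.28   3.96]
```

Emit:
drive_tool:
  rows:
    - {"dx": 7.6, "dy": -4.8, "dz": -4.2, "wx": -5.9, "wy": -1.1, "wz": 4.3, "hand": 85}
    - {"dx": 7.6, "dy": -4.8, "dz": -4.2, "wx": -5.9, "wy": -1.1, "wz": 4.3, "hand": 85}
    - {"dx": 7.6, "dy": -4.8, "dz": -4.2, "wx": -5.9, "wy": -1.1, "wz": 4.3, "hand": 85}
    - {"dx": 7.6, "dy": -4.8, "dz": -4.2, "wx": -5.9, "wy": -1.1, "wz": 4.3, "hand": 85}
    - {"dx": 7.6, "dy": -4.8, "dz": -4.2, "wx": -5.9, "wy": -1.1, "wz": 4.3, "hand": 85}
    - {"dx": 7.6, "dy": -4.8, "dz": -4.2, "wx": -5.9, "wy": -1.1, "wz": 4.3, "hand": 85}
    - {"dx": 7.6, "dy": -4.8, "dz": -4.2, "wx": -5.9, "wy": -1.1, "wz": 4.3, "hand": 85}
    - {"dx": 7.6, "dy": -4.8, "dz": -4.2, "wx": -5.9, "wy": -1.1, "wz": 4.3, "hand": 85}
    - {"dx": 7.6, "dy": -4.8, "dz": -4.2, "wx": -5.9, "wy": -1.1, "wz": 4.3, "hand": 85}
    - {"dx": 12, "dy": -7.8, "dz": -0.2, "wx": -11.9, "wy": -2.3, "wz": 4, "hand": 85}
    - {"dx": 12, "dy": -7.8, "dz": -0.2, "wx": -11.9, "wy": -2.3, "wz": 4, "hand": 85}
    - {"dx": 12, "dy": -7.8, "dz": -0.2, "wx": -11.9, "wy": -2.3, "wz": 4, "hand": 85}
    - {"dx": 12, "dy": -7.8, "dz": -0.2, "wx": -11.9, "wy": -2.3, "wz": 4, "hand": 85}
    - {"dx": 12, "dy": -7.8, "dz": -0.2, "wx": -11.9, "wy": -2.3, "wz": 4, "hand": 85}
    - {"dx": 12, "dy": -7.8, "dz": -0.2, "wx": -11.9, "wy": -2.3, "wz": 4, "hand": 85}
    - {"dx": 12, "dy": -7.8, "dz": -0.2, "wx": -11.9, "wy": -2.3, "wz": 4, "hand": 85}
    - {"dx": 12, "dy": -7.8, "dz": -0.2, "wx": -11.9, "wy": -2.3, "wz": 4, "hand": 85}
    - {"dx": 12, "dy": -7.8, "dz": -0.2, "wx": -11.9, "wy": -2.3, "wz": 4, "hand": 85}
    - {"dx": 12, "dy": -7.8, "dz": -0.2, "wx": -11.9, "wy": -2.3, "wz": 4, "hand": 85}

```text
clock: 3.45
eef_pos: [0.5864, -0.2085, 0.2868]
tool_rot: [0.869, 0.032, 0.019, 0.493]
ft_force: [-0.1, -1.0, 0.5]
grip_width: 0.0851
grasp_force: 0.0
```

```bash
python3 - <<'E'
from h import *
st(); print(goto([.61,.12,.06],tilt(60)));print(goto([.61,.12,.06],tilt(70)));print(goto([.60,.12,.25],tilt(60)))
E
```

```text
t 3.45 p [ 0.5864 -0.2085  0.2868] f [-0.1 -1.   0.5] j [ 0.07  0.43  0.02  1.16 -1.03  3.14] w 0.0851 x [0.997 0.074 0.002] z [ 0.064 -0.856 -0.513]
[ 0.95 -7.24 -3.27 -0.18 -0.74  0.41]
[ 0.95 -7.24 -3.27 -2.18 -0.77  0.34]
[ 0.75 -3.99 -5.23 -0.18 -0.74  0.41]
```

```bash
cat >> h.py <<'E'
def slide(a): return R.from_euler('x',a,degrees=True)*R.from_matrix(np.array([[0,-1,0],[-1,0,0],[0,0,-1.]]))
def down(yaw): # tool down, tool x at yaw deg
    return R.from_euler('z',yaw,degrees=True)*R.from_quat([1,0,0,0])
E
python3 - <<'E'
from h import *
print(slide(0).as_matrix(),down(0).as_matrix().round(2))
p=[.58,-.27,.38]
print(goto(p,down(90)));print(goto(p,down(170)))
E
```

```text
[[ 0. -1.  0.]
 [-1.  0. -0.]
 [ 0.  0. -1.]] [[ 1.  0.  0.]
 [ 0. -1.  0.]
 [ 0.  0. -1.]]
[ -0.21   2.22   0.09   9.47   8.77 -15.5 ]
[ -0.21   2.22   0.09   2.08  16.51 -29.12]
```

Emit:
drive_tool:
  rows:
    - {"dx": -0.2, "dy": 2.2, "dz": 0.1, "wx": 9.5, "wy": 8.8, "wz": -15.5, "hand": 50}
    - {"dx": -0.2, "dy": 2.2, "dz": 0.1, "wx": 9.5, "wy": 8.8, "wz": -15.5, "hand": 50}
    - {"dx": -0.2, "dy": 2.2, "dz": 0.1, "wx": 9.5, "wy": 8.8, "wz": -15.5, "hand": 50}
    - {"dx": -0.2, "dy": 2.2, "dz": 0.1, "wx": 9.5, "wy": 8.8, "wz": -15.5, "hand": 50}
    - {"dx": -0.2, "dy": 2.2, "dz": 0.1, "wx": 9.5, "wy": 8.8, "wz": -15.5, "hand": 50}
    - {"dx": -0.2, "dy": 2.2, "dz": 0.1, "wx": 9.5, "wy": 8.8, "wz": -15.5, "hand": 50}
    - {"dx": -0.2, "dy": 2.2, "dz": 0.1, "wx": 9.5, "wy": 8.8, "wz": -15.5, "hand": 50}
    - {"dx": -0.2, "dy": 2.2, "dz": 0.1, "wx": 9.5, "wy": 8.8, "wz": -15.5, "hand": 50}
    - {"dx": -0.2, "dy": 2.2, "dz": 0.1, "wx": 9.5, "wy": 8.8, "wz": -15.5, "hand": 50}
    - {"dx": -0.2, "dy": 2.2, "dz": 0.1, "wx": 2.1, "wy": 16.5, "wz": -29.1, "hand": 50}
    - {"dx": -0.2, "dy": 2.2, "dz": 0.1, "wx": 2.1, "wy": 16.5, "wz": -29.1, "hand": 50}
    - {"dx": -0.2, "dy": 2.2, "dz": 0.1, "wx": 2.1, "wy": 16.5, "wz": -29.1, "hand": 50}
    - {"dx": -0.2, "dy": 2.2, "dz": 0.1, "wx": 2.1, "wy": 16.5, "wz": -29.1, "hand": 50}
    - {"dx": -0.2, "dy": 2.2, "dz": 0.1, "wx": 2.1, "wy": 16.5, "wz": -29.1, "hand": 50}
    - {"dx": -0.2, "dy": 2.2, "dz": 0.1, "wx": 2.1, "wy": 16.5, "wz": -29.1, "hand": 50}
    - {"dx": -0.2, "dy": 2.2, "dz": 0.1, "wx": 2.1, "wy": 16.5, "wz": -29.1, "hand": 50}
    - {"dx": -0.2, "dy": 2.2, "dz": 0.1, "wx": 2.1, "wy": 16.5, "wz": -29.1, "hand": 50}

```text
clock: 5.15
eef_pos: [0.58, -0.27, 0.3795]
tool_rot: [0.376, 0.925, 0.002, 0.061]
ft_force: [-0.1, 0.2, -0.1]
grip_width: 0.0498
grasp_force: 0.0
```

```bash
python3 - <<'E'
from h import *
st()
print(goto([.60,-.27,.25],slide(35)));print(goto([.6145,-.235,.024],slide(35)))
E
```

```text
t 5.15 p [ 0.58   -0.27    0.3795] f [-0.1  0.2 -0.1] j [-0.44  0.44  0.63  1.64  0.01  0.33] w 0.0498 x [-0.71   0.695 -0.111] z [ 0.114 -0.043 -0.993]
[  0.     0.15   2.62  -9.24  -2.18 -25.25]
[  0.79   0.64   7.11  -9.24  -2.18 -25.25]
```

Emit:
drive_tool:
  rows:
    - {"dx": 0, "dy": 0.1, "dz": 1, "wx": -9.2, "wy": -2.2, "wz": -25.2, "hand": 50}
    - {"dx": 0, "dy": 0.1, "dz": 1, "wx": -9.2, "wy": -2.2, "wz": -25.2, "hand": 50}
    - {"dx": 0, "dy": 0.1, "dz": 1, "wx": -9.2, "wy": -2.2, "wz": -25.2, "hand": 50}
    - {"dx": 0, "dy": 0.1, "dz": 1, "wx": -9.2, "wy": -2.2, "wz": -25.2, "hand": 50}
    - {"dx": 0, "dy": 0.1, "dz": 1, "wx": -9.2, "wy": -2.2, "wz": -25.2, "hand": 50}
    - {"dx": 0, "dy": 0.1, "dz": 1, "wx": -9.2, "wy": -2.2, "wz": -25.2, "hand": 50}
    - {"dx": 0, "dy": 0.1, "dz": 1, "wx": -9.2, "wy": -2.2, "wz": -25.2, "hand": 50}
    - {"dx": 0, "dy": 0.1, "dz": 1, "wx": -9.2, "wy": -2.2, "wz": -25.2, "hand": 50}
    - {"dx": 0, "dy": 0.1, "dz": 2.6, "wx": -9.2, "wy": -2.2, "wz": -25.2, "hand": 50}
    - {"dx": 0, "dy": 0.1, "dz": 2.6, "wx": -9.2, "wy": -2.2, "wz": -25.2, "hand": 50}
    - {"dx": 0, "dy": 0.1, "dz": 2.6, "wx": -9.2, "wy": -2.2, "wz": -25.2, "hand": 50}
    - {"dx": 0, "dy": 0.1, "dz": 2.6, "wx": -9.2, "wy": -2.2, "wz": -25.2, "hand": 50}
    - {"dx": 0, "dy": 0.1, "dz": 2.6, "wx": -9.2, "wy": -2.2, "wz": -25.2, "hand": 50}
    - {"dx": 0, "dy": 0.1, "dz": 2.6, "wx": -9.2, "wy": -2.2, "wz": -25.2, "hand": 50}
    - {"dx": 0, "dy": 0.1, "dz": 2.6, "wx": -9.2, "wy": -2.2, "wz": -25.2, "hand": 50}
    - {"dx": 0, "dy": 0.1, "dz": 2.6, "wx": -9.2, "wy": -2.2, "wz": -25.2, "hand": 50}
    - {"dx": 0, "dy": 0.1, "dz": 2.6, "wx": -9.2, "wy": -2.2, "wz": -25.2, "hand": 50}
    - {"dx": 0, "dy": 0.1, "dz": 2.6, "wx": -9.2, "wy": -2.2, "wz": -25.2, "hand": 50}

```text
clock: 6.95
eef_pos: [0.5988, -0.2721, 0.2494]
tool_rot: [-0.67, 0.679, 0.211, 0.214]
ft_force: [0.6, 0.0, 0.3]
grip_width: 0.0499
grasp_force: 0.0
```

```bash
python3 - <<'E'
from h import *
st()
print(goto([.6145,-.235,.06],slide(35)));print(goto([.6145,-.235,.024],slide(35)))
im,o=cam('side'); cv2.imwrite('pics/s1.png',im[:,:,::-1])
E
```

```text
t 6.95 p [ 0.5988 -0.2721  0.2494] f [0.6 0.  0.3] j [-0.64  0.91  0.99  2.04  0.48 -2.29] w 0.0499 x [-0.011 -0.82  -0.573] z [ 0.008  0.573 -0.82 ]
[ 1.56 -0.3   3.53 -0.09 -0.01 -0.12]
[ 1.97 -0.3   4.12 -0.09 -0.01 -0.12]
```

View pics/s1.png

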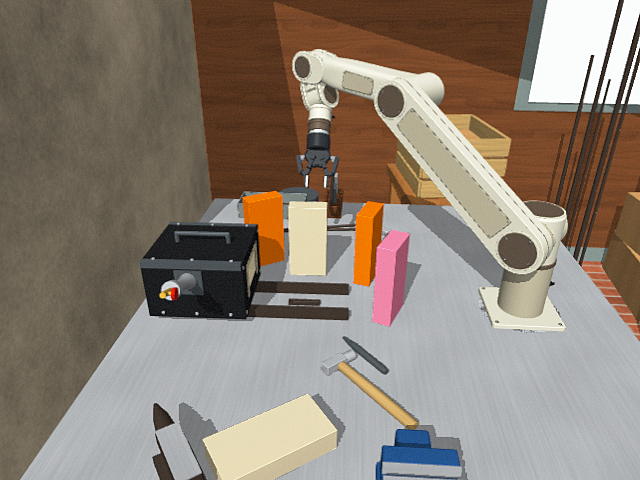

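Emit:
drive_tool:
  rows:
    - {"dx": 1.56, "dy": -0.3, "dz": 3.5, "wx": 0, "wy": 0, "wz": 0, "hand": 50}
    - {"dx": 1.56, "dy": -0.3, "dz": 3.5, "wx": 0, "wy": 0, "wz": 0, "hand": 50}
    - {"dx": 1.56, "dy": -0.3, "dz": 3.5, "wx": 0, "wy": 0, "wz": 0, "hand": 50}
    - {"dx": 1.56, "dy": -0.3, "dz": 3.5, "wx": 0, "wy": 0, "wz": 0, "hand": 50}
    - {"dx": 1.56, "dy": -0.3, "dz": 3.5, "wx": 0, "wy": 0, "wz": 0, "hand": 50}
    - {"dx": 1.8, "dy": -0.3, "dz": 3.9, "wx": 0, "wy": 0, "wz": 0, "hand": 50}
    - {"dx": 1.97, "dy": -0.3, "dz": 4.12, "wx": 0, "wy": 0, "wz": 0, "hand": 50}
    - {"dx": 1.97, "dy": -0.3, "dz": 4.12, "wx": 0, "wy": 0, "wz": 0, "hand": 50}

```text
clock: 7.8
eef_pos: [0.6133, -0.2353, 0.0245]
tool_rot: [-0.67, 0.679, 0.211, 0.214]
ft_force: [-0.4, 0.1, -0.1]
grip_width: 0.05
grasp_force: 0.0
```

```bash
python3 - <<'E'
from h import *
st()
for y in (-.205,-.13,-.125,-.118): print(y,goto([.615,y,.0225],slide(35)))
E
```

```text
t 7.8 p [ 0.6133 -0.2353  0.0245] f [-0.4  0.1 -0.1] j [-0.58  0.98  0.55  1.5   0.5  -2.23] w 0.05 x [-0.011 -0.819 -0.573] z [ 0.007  0.573 -0.819]
-0.205 [-0.47 -0.03  0.38 -0.08 -0.   -0.12]
-0.13 [-1.7  -0.01  1.24 -0.08 -0.   -0.12]
-0.125 [-1.78 -0.    1.3  -0.08 -0.   -0.12]
-0.118 [-1.9  -0.    1.38 -0.08 -0.   -0.12]
```

Emit:
drive_tool:
  rows:
    - {"dx": -0.41, "dy": 0, "dz": 0.29, "wx": 0, "wy": 0, "wz": 0, "hand": 50}
    - {"dx": -0.41, "dy": 0, "dz": 0.29, "wx": 0, "wy": 0, "wz": 0, "hand": 50}
    - {"dx": -0.51, "dy": 0, "dz": 0.355, "wx": 0, "wy": 0, "wz": 0, "hand": 50}
    - {"dx": -0.56, "dy": 0, "dz": 0.39, "wx": 0, "wy": 0, "wz": 0, "hand": 50}
    - {"dx": -0.61, "dy": 0, "dz": 0.42, "wx": 0, "wy": 0, "wz": 0, "hand": 50}
    - {"dx": -0.66, "dy": 0, "dz": 0.455, "wx": 0, "wy": 0, "wz": 0, "hand": 50}
    - {"dx": -0.7, "dy": 0, "dz": 0.49, "wx": 0, "wy": 0, "wz": 0, "hand": 50}
    - {"dx": -0.75, "dy": 0, "dz": 0.525, "wx": 0, "wy": 0, "wz": 0, "hand": 50}
    - {"dx": -0.8, "dy": 0, "dz": 0.56, "wx": 0, "wy": 0, "wz": 0, "hand": 50}

```text
clock: 8.7
eef_pos: [0.6155, -0.1899, 0.0259]
tool_rot: [-0.671, 0.679, 0.208, 0.214]
ft_force: [-1.1, -8.3, 3.5]
grip_width: 0.0497
grasp_force: 4.3
```

```bash
python3 - <<'E'
from h import *
st()
E
```

```text
t 8.7 p [ 0.6155 -0.1899  0.0259] f [-1.1 -8.3  3.5] j [-0.53  0.92  0.43  1.4   0.52 -2.17] w 0.0497 x [-0.009 -0.823 -0.568] z [ 0.012  0.568 -0.823]
```

Emit:
drive_tool:
  rows:
    - {"dx": -0.06, "dy": 0, "dz": 0.09, "wx": 0, "wy": 0, "wz": 0, "hand": 50}
    - {"dx": -0.14, "dy": 0, "dz": 0.15, "wx": 0, "wy": 0, "wz": 0, "hand": 50}
    - {"dx": -0.22, "dy": 0, "dz": 0.2, "wx": 0, "wy": 0, "wz": 0, "hand": 50}
    - {"dx": -0.3, "dy": 0, "dz": 0.26, "wx": 0, "wy": 0, "wz": 0, "hand": 50}
    - {"dx": -0.38, "dy": 0, "dz": 0.32, "wx": 0, "wy": 0, "wz": 0, "hand": 50}
    - {"dx": -0.47, "dy": 0, "dz": 0.38, "wx": 0, "wy": 0, "wz": 0, "hand": 50}
    - {"dx": -0.55, "dy": 0, "dz": 0.43, "wx": 0, "wy": 0, "wz": 0, "hand": 50}
    - {"dx": -0.64, "dy": 0, "dz": 0.49, "wx": 0, "wy": 0, "wz": 0, "hand": 50}

```text
clock: 9.5
eef_pos: [0.617, -0.1501, 0.0248]
tool_rot: [-0.671, 0.679, 0.206, 0.214]
ft_force: [-0.6, -9.2, 5.7]
grip_width: 0.0498
grasp_force: 4.8
```

```bash
cat >> fit.py <<'E'
from scipy.optimize import minimize
B=np.array([[x,y,z] for x in(-.057,.057) for y in(-.0255,.0255) for z in (0,.23)])
def fit(Pf,p0,steps,px,names=('top','side')):
    regs={}
    for n in names:
        cam(n); ds=bot.outline_of(n,'brick'); c=proj(n,Pf(p0).mean(0))[0]
        d=min(ds,key=lambda d:np.hypot(*(np.array(d['extent'][:2])-c))); regs[n]=d['region'].astype(float)
        print(n,np.round(d['extent'],1),round(d['score'],2),'exp',c.round())
    cost=lambda p,nn: sum(np.abs(mask(n,Pf(p))-regs[n]).sum()/regs[n].sum() for n in nn)
    for nn in [names]+([(n,) for n in names] if len(names)>1 else []):
        S=np.vstack([p0]+[np.array(p0)+np.eye(len(p0))[i]*steps[i] for i in range(len(p0))])
        r=minimize(cost,p0,args=(nn,),method='Nelder-Mead',options=dict(initial_simplex=S,xatol=1e-4,fatol=1e-4,maxiter=200)); print(nn,r.x.round(4),round(r.fun,3))
def lean(p,yaw=.014): # x, y_toe, lean, (z_toe)
    z=p[3] if len(p)>3 else 0
    return R.from_euler('z',yaw).apply(R.from_euler('x',-p[2]).apply(B-[0,.0255,0]))+[p[0],p[1],z]
E
python3 - <<'E'
from fit import *
st()
fit(lambda p:R.from_euler('z',p[2]).apply(B)+[p[0],p[1],0],[.6145,-.115,.015],[.01,.01,.1],None)
E
```

```text
t 9.5 p [ 0.617  -0.1501  0.0248] f [-0.6 -9.2  5.7] j [-0.48  0.88  0.34  1.32  0.54 -2.12] w 0.0498 x [-0.008 -0.823 -0.568] z [ 0.014  0.568 -0.823]
top [370.4 227.8  22.1  58.6] 0.8 exp [373. 232.]
side [305.8 246.1  42.4  72. ] 0.63 exp [306. 246.]
('top', 'side') [ 0.6166 -0.1096 -0.0202] 0.102
('top',) [ 0.6183 -0.1097 -0.0293] 0.046
('side',) [ 0.6166 -0.1184 -0.0142] 0.046
```

Emit:
drive_tool:
  rows:
    - {"dx": -0.08, "dy": 0, "dz": 0.06, "wx": 0, "wy": 0, "wz": 0, "hand": 50}
    - {"dx": -0.16, "dy": 0, "dz": 0.12, "wx": 0, "wy": 0, "wz": 0, "hand": 50}
    - {"dx": -0.24, "dy": 0, "dz": 0.18, "wx": 0, "wy": 0, "wz": 0, "hand": 50}
    - {"dx": -0.32, "dy": 0, "dz": 0.23, "wx": 0, "wy": 0, "wz": 0, "hand": 50}
    - {"dx": -0.4, "dy": 0, "dz": 0.29, "wx": 0, "wy": 0, "wz": 0, "hand": 50}

```text
clock: 10.2
eef_pos: [0.6176, -0.1256, 0.0247]
tool_rot: [-0.671, 0.679, 0.206, 0.214]
ft_force: [-0.7, -11.5, 7.7]
grip_width: 0.0502
grasp_force: 5.6
```

Emit:
drive_tool:
  rows:
    - {"dx": -0.03, "dy": 0, "dz": 0.023, "wx": 0, "wy": 0, "wz": 0, "hand": 50}
    - {"dx": -0.06, "dy": 0, "dz": 0.046, "wx": 0, "wy": 0, "wz": 0, "hand": 50}

```text
clock: 10.4
eef_pos: [0.6177, -0.1219, 0.0247]
tool_rot: [-0.671, 0.679, 0.206, 0.214]
ft_force: [0.1, -11.7, 8.2]
grip_width: 0.05
grasp_force: 5.7
```

Emit:
drive_tool:
  rows:
    - {"dx": -0.05, "dy": 0, "dz": -0.01, "wx": 0, "wy": 0, "wz": 0, "hand": 50}
    - {"dx": -0.08, "dy": 0, "dz": 0.01, "wx": 0, "wy": 0, "wz": 0, "hand": 50}
    - {"dx": -0.11, "dy": 0, "dz": 0.03, "wx": 0, "wy": 0, "wz": 0, "hand": 50}

```text
clock: 10.7
eef_pos: [0.6186, -0.1197, 0.0251]
tool_rot: [-0.672, 0.68, 0.203, 0.213]
ft_force: [4.8, -20.2, 2.8]
grip_width: 0.0504
grasp_force: 10.4
```

Emit:
drive_tool:
  rows:
    - {"dx": 0, "dy": 0, "dz": 0, "wx": 0, "wy": 0, "wz": 0, "hand": 50}
    - {"dx": 0, "dy": 0, "dz": 0, "wx": 0, "wy": 0, "wz": 0, "hand": 50}

```text
clock: 10.9
eef_pos: [0.6189, -0.1196, 0.0251]
tool_rot: [-0.672, 0.68, 0.203, 0.213]
ft_force: [3.3, -16.7, 2.0]
grip_width: 0.05
grasp_force: 8.6
```

```bash
python3 - <<'E'
from fit import *
st()
fit(lambda p:R.from_euler('z',p[2]).apply(B)+[p[0],p[1],0],[.6175,-.079,.0],[.01,.01,.1],None)
im,o=cam('side'); cv2.imwrite('pics/s2.png',cv2.resize(im[150:350,220:420,::-1],None,fx=2.9,fy=2.9))
E
```

```text
t 10.9 p [ 0.6189 -0.1196  0.0251] f [  3.3 -16.7   2. ] j [-0.43  0.84  0.28  1.26  0.54 -2.07] w 0.05 x [-0.006 -0.827 -0.563] z [ 0.017  0.562 -0.827]
top [357.2 227.2  28.4  59.3] 0.93 exp [358. 231.]
side [304.9 248.3  40.8  66.8] 0.77 exp [304. 251.]
('top', 'side') [ 0.6189 -0.0793  0.025 ] 0.217
('top',) [ 0.6201 -0.0792  0.0206] 0.054
('side',) [ 0.6232 -0.1163  0.1113] 0.128
```

View pics/s2.png

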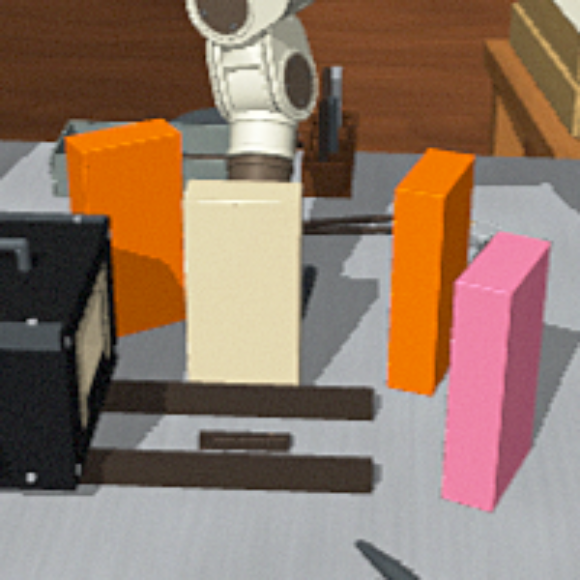

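```bash
cat >> h.py <<'E'
def strad(b,yaw=1.): # tool x=-x, y=+y, z=-z, leaned b deg with head to +y
    return R.from_euler('z',yaw,degrees=True)*R.from_euler('x',-b,degrees=True)*R.from_quat([0,1,0,0])
E
python3 - <<'E'
from h import *
print(strad(30).as_matrix().round(2))
print(goto([.615,-.17,.025],slide(35)));print(goto([.60,-.20,.30],slide(35)));print(goto([.60,-.18,.36],strad(0)));print(goto([.619,-.079,.31],strad(0)))
E
```

```text
[[-1.   -0.02  0.01]
 [-0.02  0.87 -0.5 ]
 [ 0.   -0.5  -0.87]]
[ 0.83  0.06 -0.57 -0.2  -0.15 -0.07]
[-1.76  0.3  -5.46 -0.2  -0.15 -0.07]
[-2.77  0.29 -6.22  5.16  5.52 17.1 ]
[-3.88 -0.05 -4.25  5.16  5.52 17.1 ]
```

Emit:
drive_tool:
  rows:
    - {"dx": 0.2, "dy": 0, "dz": -0.14, "wx": 0, "wy": 0, "wz": 0, "hand": 50}
    - {"dx": 0.83, "dy": 0, "dz": -0.57, "wx": 0, "wy": 0, "wz": 0, "hand": 50}
    - {"dx": -1.7, "dy": 0.3, "dz": -5.4, "wx": 0, "wy": 0, "wz": 0, "hand": 80}
    - {"dx": -1.7, "dy": 0.3, "dz": -5.4, "wx": 0, "wy": 0, "wz": 0, "hand": 80}
    - {"dx": -1.7, "dy": 0.3, "dz": -5.4, "wx": 0, "wy": 0, "wz": 0, "hand": 80}
    - {"dx": -1.7, "dy": 0.3, "dz": -5.4, "wx": 0, "wy": 0, "wz": 0, "hand": 80}
    - {"dx": -1.7, "dy": 0.3, "dz": -5.4, "wx": 0, "wy": 0, "wz": 0, "hand": 80}
    - {"dx": -2.8, "dy": 0.3, "dz": -6.2, "wx": 5.2, "wy": 5.5, "wz": 17.1, "hand": 80}
    - {"dx": -2.8, "dy": 0.3, "dz": -6.2, "wx": 5.2, "wy": 5.5, "wz": 17.1, "hand": 80}
    - {"dx": -2.8, "dy": 0.3, "dz": -6.2, "wx": 5.2, "wy": 5.5, "wz": 17.1, "hand": 80}
    - {"dx": -2.8, "dy": 0.3, "dz": -6.2, "wx": 5.2, "wy": 5.5, "wz": 17.1, "hand": 80}
    - {"dx": -2.8, "dy": 0.3, "dz": -6.2, "wx": 5.2, "wy": 5.5, "wz": 17.1, "hand": 80}
    - {"dx": -2.8, "dy": 0.3, "dz": -6.2, "wx": 5.2, "wy": 5.5, "wz": 17.1, "hand": 80}
    - {"dx": -2.8, "dy": 0.3, "dz": -6.2, "wx": 5.2, "wy": 5.5, "wz": 17.1, "hand": 80}
    - {"dx": -2.8, "dy": 0.3, "dz": -6.2, "wx": 5.2, "wy": 5.5, "wz": 17.1, "hand": 80}
    - {"dx": -2.8, "dy": 0.3, "dz": -6.2, "wx": 5.2, "wy": 5.5, "wz": 17.1, "hand": 80}
    - {"dx": -2.8, "dy": 0.3, "dz": -6.2, "wx": 5.2, "wy": 5.5, "wz": 17.1, "hand": 80}
    - {"dx": -2.8, "dy": 0.3, "dz": -6.2, "wx": 5.2, "wy": 5.5, "wz": 17.1, "hand": 80}

```text
clock: 12.95
eef_pos: [0.5988, -0.1745, 0.359]
tool_rot: [-0.007, 1.0, 0.005, -0.004]
ft_force: [0.5, -0.6, 0.4]
grip_width: 0.0801
grasp_force: 0.0
```

```bash
python3 - <<'E'
from fit import *
st()
fit(lambda p:R.from_euler('z',p[2]).apply(B)+[p[0],p[1],0],[.6175,-.079,.02],[.01,.01,.1],None,('top','side'))
print(goto([.619,-.079,.29],strad(0)));print(goto([.619,-.079,.221],strad(0)))
E
```

```text
t 12.95 p [ 0.5988 -0.1745  0.359 ] f [ 0.5 -0.6  0.4] j [-0.29  0.52  0.72  1.78  0.01 -0.3 ] w 0.0801 x [-1.    -0.014  0.008] z [-0.008  0.011 -1.   ]
top [357.4 227.4  25.   60.4] 0.86 exp [358. 231.]
side [303.3 248.1  44.   67.3] 0.57 exp [304. 251.]
('top', 'side') [ 0.6188 -0.079   0.0043] 0.195
('top',) [ 0.6189 -0.079   0.0045] 0.039
('side',) [ 0.6188 -0.0865  0.0637] 0.131
[-0.44  1.88  1.38  0.15 -0.08  0.05]
[-0.45  1.87  2.76  0.15 -0.08  0.05]
```

Emit:
drive_tool:
  rows:
    - {"dx": -0.4, "dy": 1.88, "dz": 1.3, "wx": 0.1, "wy": -0.1, "wz": 0, "hand": 80}
    - {"dx": -0.4, "dy": 1.88, "dz": 1.3, "wx": 0.1, "wy": -0.1, "wz": 0, "hand": 80}
    - {"dx": -0.4, "dy": 1.88, "dz": 1.3, "wx": 0.1, "wy": -0.1, "wz": 0, "hand": 80}
    - {"dx": -0.4, "dy": 1.88, "dz": 1.4, "wx": 0.1, "wy": -0.1, "wz": 0, "hand": 80}
    - {"dx": -0.4, "dy": 1.88, "dz": 2, "wx": 0.1, "wy": -0.1, "wz": 0, "hand": 80}
    - {"dx": -0.4, "dy": 1.88, "dz": 2.4, "wx": 0.1, "wy": -0.1, "wz": 0, "hand": 80}
    - {"dx": -0.4, "dy": 1.88, "dz": 2.76, "wx": 0.1, "wy": -0.1, "wz": 0, "hand": 80}
    - {"dx": -0.4, "dy": 1.88, "dz": 2.76, "wx": 0.1, "wy": -0.1, "wz": 0, "hand": 60}
    - {"dx": -0.4, "dy": 1.88, "dz": 2.76, "wx": 0.1, "wy": -0.1, "wz": 0, "hand": 60}
    - {"dx": -0.4, "dy": 1.88, "dz": 2.76, "wx": 0.1, "wy": -0.1, "wz": 0, "hand": 60}

```text
clock: 14.15
eef_pos: [0.6176, -0.0799, 0.2234]
tool_rot: [-0.009, 1.0, 0.001, 0.003]
ft_force: [0.2, -0.0, -0.5]
grip_width: 0.06
grasp_force: 0.0
```

```bash
cat >> h.py <<'E'
EDGE=-.053
def gp(th,h,x=.619,s=.059):
    t=np.radians(th); u=np.array([np.sin(t),np.cos(t)]); n=np.array([-np.cos(t),np.sin(t)])
    if th<=65: toe=np.array([EDGE-.025*np.tan(t),0])
    else: toe=np.array([EDGE,.025])-s*u
    q=toe+h*u+.0255*n; return [x,q[0],q[1]]
E
python3 - <<'E'
from h import *
st()
im,o=cam('side'); cv2.imwrite('pics/s3.png',cv2.resize(im[100:350,200:420,::-1],None,fx=2.4,fy=2.4))
for th in range(0,70,6): print(th,np.round(gp(th,.221),3),goto(gp(th,.221),strad(min(th,70))))
E
```

```text
t 14.15 p [ 0.6176 -0.0799  0.2234] f [ 0.2 -0.  -0.5] j [-0.13  0.49  0.32  1.4   0.   -0.15] w 0.06 x [-1.    -0.018 -0.005] z [ 0.005  0.003 -1.   ]
0 [ 0.619 -0.078  0.221] [-0.03  0.02  0.05  0.03  0.06  0.01]
6 [ 0.619 -0.058  0.222] [-0.04  0.43  0.02  1.23  0.06  0.01]
12 [ 0.619 -0.037  0.221] [-0.04  0.85  0.04  2.43  0.06  0.  ]
18 [ 0.619 -0.017  0.218] [-0.05  1.25  0.11  3.63  0.06 -0.  ]
24 [0.619 0.002 0.212] [-0.06  1.64  0.23  4.83  0.06 -0.  ]
30 [0.619 0.021 0.204] [-0.06  2.01  0.39  6.03  0.06 -0.01]
36 [0.619 0.038 0.194] [-0.07  2.35  0.6   7.23  0.06 -0.01]
42 [0.619 0.053 0.181] [-0.07  2.66  0.85  8.43  0.06 -0.01]
48 [0.619 0.066 0.167] [-0.08  2.92  1.14  9.63  0.06 -0.02]
54 [0.619 0.076 0.151] [-0.08  3.12  1.47 10.83  0.06 -0.02]
60 [0.619 0.082 0.133] [-0.08  3.23  1.82 12.03  0.06 -0.02]
66 [0.619 0.085 0.114] [-0.08  3.28  2.19 13.23  0.06 -0.03]
```

View pics/s3.png

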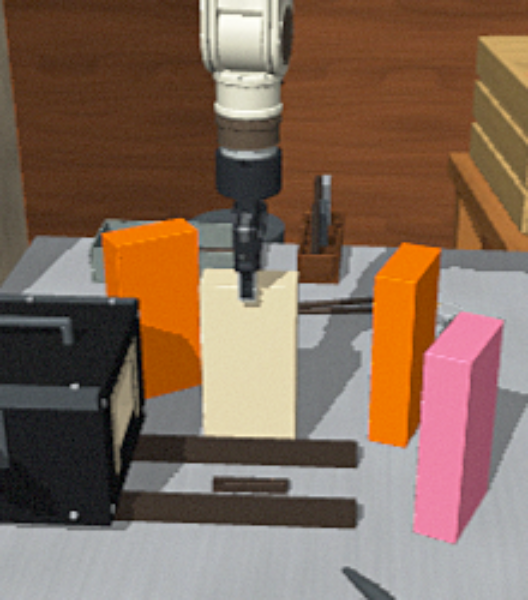

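Emit:
drive_tool:
  rows:
    - {"dx": -0.03, "dy": 0.16, "dz": 0.04, "wx": 0.4, "wy": 0, "wz": 0, "hand": 60}
    - {"dx": -0.03, "dy": 0.3, "dz": 0.03, "wx": 0.8, "wy": 0, "wz": 0, "hand": 60}
    - {"dx": -0.03, "dy": 0.43, "dz": 0.02, "wx": 1.2, "wy": 0, "wz": 0, "hand": 60}
    - {"dx": -0.03, "dy": 0.57, "dz": 0.03, "wx": 1.6, "wy": 0, "wz": 0, "hand": 60}
    - {"dx": -0.03, "dy": 0.71, "dz": 0.03, "wx": 2.0, "wy": 0, "wz": 0, "hand": 60}
    - {"dx": -0.03, "dy": 0.85, "dz": 0.04, "wx": 2.4, "wy": 0, "wz": 0, "hand": 60}
    - {"dx": -0.03, "dy": 0.98, "dz": 0.06, "wx": 2.8, "wy": 0, "wz": 0, "hand": 60}
    - {"dx": -0.03, "dy": 1.12, "dz": 0.08, "wx": 3.2, "wy": 0, "wz": 0, "hand": 60}

```text
clock: 15.0
eef_pos: [0.6178, -0.0227, 0.2191]
tool_rot: [-0.009, 0.99, -0.138, 0.004]
ft_force: [-0.7, -0.2, 0.2]
grip_width: 0.0603
grasp_force: 0.1
```

```bash
python3 - <<'E'
from fit import *
st()
fit(lean,[.619,-.06,.25],[.01,.01,.1],None)
E
```

```text
t 15.0 p [ 0.6178 -0.0227  0.2191] f [-0.7 -0.2  0.2] j [ 0.09  0.5   0.29  1.38 -0.28  0.08] w 0.0603 x [-1.    -0.019 -0.005] z [ 0.01  -0.274 -0.962]
top [346.6 226.6  40.9  58.1] 0.61 exp [349. 231.]
side [302.5 252.2  44.   58.3] 0.56 exp [303. 254.]
('top', 'side') [ 0.6182 -0.0581  0.2257] 0.796
('top',) [ 0.6188 -0.0587  0.2361] 0.517
('side',) [ 0.6192 -0.098   0.4595] 0.112
```

Emit:
drive_tool:
  rows:
    - {"dx": 0, "dy": 0.13, "dz": 0.05, "wx": 0.4, "wy": 0, "wz": 0, "hand": 60}
    - {"dx": 0, "dy": 0.26, "dz": 0.1, "wx": 0.8, "wy": 0, "wz": 0, "hand": 60}
    - {"dx": 0, "dy": 0.39, "dz": 0.16, "wx": 1.2, "wy": 0, "wz": 0, "hand": 60}
    - {"dx": 0, "dy": 0.51, "dz": 0.22, "wx": 1.6, "wy": 0, "wz": 0, "hand": 60}

```text
clock: 15.6
eef_pos: [0.6172, -0.0019, 0.2007]
tool_rot: [-0.008, 0.978, -0.206, 0.004]
ft_force: [0.2, 0.9, -0.8]
grip_width: 0.0603
grasp_force: 0.3
```

```bash
python3 - <<'E'
from fit import *
st()
for th in range(24,70,3): print(th,goto(gp(th,.220),strad(min(th,70))))
E
```

```text
t 15.6 p [ 0.6172 -0.0019  0.2007] f [ 0.2  0.9 -0.8] j [ 0.19  0.54  0.27  1.38 -0.41  0.18] w 0.0603 x [-1.    -0.018 -0.004] z [ 0.011 -0.404 -0.915]
24 [-0.04 -0.01 -0.23  0.03  0.04 -0.02]
27 [-0.04  0.19 -0.23  0.63  0.04 -0.02]
30 [-0.04  0.39 -0.23  1.23  0.04 -0.02]
33 [-0.05  0.59 -0.21  1.83  0.04 -0.02]
36 [-0.05  0.78 -0.18  2.43  0.04 -0.02]
39 [-0.05  0.97 -0.13  3.03  0.04 -0.02]
42 [-0.05  1.16 -0.07  3.63  0.04 -0.02]
45 [-0.06  1.34  0.    4.23  0.04 -0.02]
48 [-0.06  1.51  0.09  4.83  0.04 -0.02]
51 [-0.06  1.68  0.19  5.43  0.04 -0.02]
54 [-0.06  1.83  0.3   6.03  0.04 -0.03]
57 [-0.06  1.96  0.44  6.63  0.03 -0.03]
60 [-0.06  2.08  0.58  7.23  0.03 -0.03]
63 [-0.06  2.17  0.75  7.83  0.03 -0.03]
66 [-0.06  2.27  0.9   8.43  0.03 -0.03]
69 [-0.06  2.41  1.    9.03  0.03 -0.03]
```

Emit:
drive_tool:
  rows:
    - {"dx": 0, "dy": 0.19, "dz": -0.2, "wx": 0.6, "wy": 0, "wz": 0, "hand": 60}
    - {"dx": 0, "dy": 0.39, "dz": -0.23, "wx": 1.2, "wy": 0, "wz": 0, "hand": 60}
    - {"dx": 0, "dy": 0.49, "dz": -0.22, "wx": 1.5, "wy": 0, "wz": 0, "hand": 60}
    - {"dx": 0, "dy": 0.59, "dz": -0.21, "wx": 1.8, "wy": 0, "wz": 0, "hand": 60}
    - {"dx": 0, "dy": 0.68, "dz": -0.2, "wx": 2.1, "wy": 0, "wz": 0, "hand": 60}
    - {"dx": 0, "dy": 0.78, "dz": -0.18, "wx": 2.4, "wy": 0, "wz": 0, "hand": 60}
    - {"dx": 0, "dy": 0.87, "dz": -0.16, "wx": 2.7, "wy": 0, "wz": 0, "hand": 60}
    - {"dx": 0, "dy": 0.97, "dz": -0.13, "wx": 3.0, "wy": 0, "wz": 0, "hand": 60}

```text
clock: 16.4
eef_pos: [0.6159, 0.0458, 0.1861]
tool_rot: [-0.008, 0.943, -0.333, 0.004]
ft_force: [0.5, 1.8, -1.0]
grip_width: 0.0603
grasp_force: 0.8
```

```bash
python3 - <<'E'
from fit import *
st()
fit(lean,[.619,-.07,.68],[.01,.01,.1],None)
im,o=cam('side'); cv2.imwrite('pics/s4.png',cv2.resize(im[100:350,200:420,::-1],None,fx=2.4,fy=2.4))
for th in range(42,70,3): print(th,goto(gp(th,.220),strad(min(th,70))))
E
```

```text
t 16.4 p [0.6159 0.0458 0.1861] f [ 0.5  1.8 -1. ] j [ 0.36  0.67  0.35  1.51 -0.63  0.43] w 0.0603 x [-1.    -0.019 -0.002] z [ 0.013 -0.628 -0.778]
top [330.1 230.7  74.2  54.9] 0.84 exp [334. 232.]
side [300.8 263.2  51.1  39.8] 0.63 exp [302. 265.]
('top', 'side') [ 0.6189 -0.0853  0.7592] 0.513
('top',) [ 0.6185 -0.0733  0.7003] 0.16
('side',) [ 0.6185 -0.0937  0.7791] 0.274
42 [-0.07  0.18 -0.01  0.63  0.02  0.  ]
45 [-0.07  0.37  0.02  1.23  0.02  0.  ]
48 [-0.07  0.56  0.06  1.83  0.02  0.  ]
51 [-0.07  0.74  0.11  2.43  0.02  0.  ]
54 [-0.08  0.92  0.19  3.03  0.02  0.  ]
57 [-0.08  1.08  0.28  3.63  0.02  0.  ]
60 [-0.08  1.23  0.39  4.23  0.02  0.  ]
63 [-0.08  1.37  0.53  4.83  0.02 -0.  ]
66 [-0.08  1.5   0.65  5.43  0.02 -0.  ]
69 [-0.08  1.66  0.7   6.03  0.02 -0.  ]
```

View pics/s4.png

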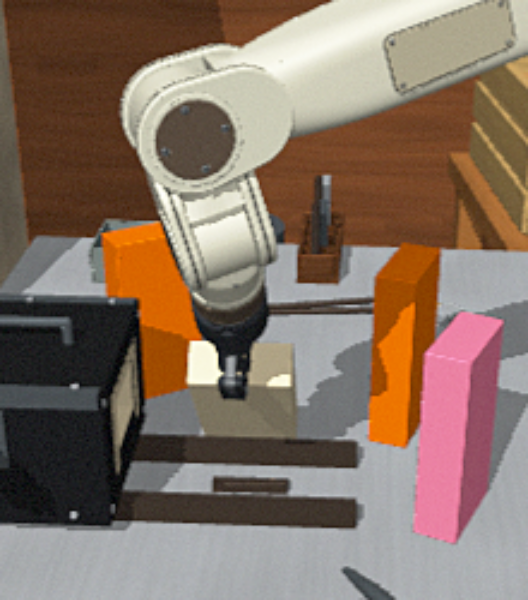

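Emit:
drive_tool:
  rows:
    - {"dx": -0.03, "dy": 0.12, "dz": -0.01, "wx": 0.4, "wy": 0, "wz": 0, "hand": 60}
    - {"dx": -0.05, "dy": 0.25, "dz": 0, "wx": 0.8, "wy": 0, "wz": 0, "hand": 60}
    - {"dx": -0.05, "dy": 0.37, "dz": 0.02, "wx": 1.2, "wy": 0, "wz": 0, "hand": 60}
    - {"dx": -0.05, "dy": 0.49, "dz": 0.04, "wx": 1.6, "wy": 0, "wz": 0, "hand": 60}
    - {"dx": -0.05, "dy": 0.61, "dz": 0.07, "wx": 2.0, "wy": 0, "wz": 0, "hand": 60}
    - {"dx": -0.05, "dy": 0.74, "dz": 0.11, "wx": 2.4, "wy": 0, "wz": 0, "hand": 60}
    - {"dx": -0.05, "dy": 0.86, "dz": 0.16, "wx": 2.8, "wy": 0, "wz": 0, "hand": 60}
    - {"dx": -0.05, "dy": 0.97, "dz": 0.22, "wx": 3.2, "wy": 0, "wz": 0, "hand": 60}
    - {"dx": -0.05, "dy": 1.08, "dz": 0.28, "wx": 3.6, "wy": 0, "wz": 0, "hand": 60}
    - {"dx": -0.05, "dy": 1.18, "dz": 0.35, "wx": 4.0, "wy": 0, "wz": 0, "hand": 60}

```text
clock: 17.65
eef_pos: [0.6181, 0.0804, 0.1359]
tool_rot: [-0.007, 0.871, -0.491, 0.006]
ft_force: [0.2, 0.3, -2.1]
grip_width: 0.0598
grasp_force: 1.1
```

```bash
python3 - <<'E'
from fit import *
st()
fit(lean,[.619,-.09,1.0],[.01,.01,.1],None)
for th in range(60,91,3): print(th,np.round(gp(th,.220),3),goto(gp(th,.220),strad(min(th,70))))
E
```

```text
t 17.65 p [0.6181 0.0804 0.1359] f [ 0.2  0.3 -2.1] j [ 0.49  0.95  0.51  1.78 -0.87  0.79] w 0.0598 x [-1.    -0.018 -0.003] z [ 0.017 -0.856 -0.517]
top [329.  230.2  83.3  54.5] 0.88 exp [330. 233.]
side [316.6 276.4  19.5  20.4] 0.71 exp [302. 273.]
('top', 'side') [ 0.6193 -0.0993  1.0463] 2.689
('top',) [ 0.6208 -0.0985  1.056 ] 0.056
('side',) [ 0.6156 -0.0852  1.0157] 2.654
60 [0.619 0.081 0.132] [-0.02  0.07  0.02  0.24  0.02 -0.01]
63 [0.619 0.082 0.123] [-0.02  0.24  0.1   0.84  0.02 -0.01]
66 [0.619 0.084 0.114] [-0.02  0.41  0.17  1.44  0.02 -0.01]
69 [0.619 0.088 0.107] [-0.03  0.58  0.17  2.04  0.02 -0.01]
72 [0.619 0.092 0.099] [-0.03  0.75  0.17  2.24  0.02 -0.01]
75 [0.619 0.096 0.091] [-0.03  0.92  0.19  2.24  0.02 -0.01]
78 [0.619 0.099 0.083] [-0.03  1.09  0.22  2.24  0.02 -0.01]
81 [0.619 0.102 0.075] [-0.03  1.26  0.25  2.24  0.02 -0.01]
84 [0.619 0.104 0.067] [-0.03  1.42  0.3   2.24  0.02 -0.01]
87 [0.619 0.106 0.059] [-0.03  1.58  0.35  2.24  0.02 -0.01]
90 [0.619 0.108 0.051] [-0.03  1.74  0.41  2.24  0.02 -0.01]
```

Emit:
drive_tool:
  rows:
    - {"dx": 0, "dy": 0.16, "dz": 0.05, "wx": 0.5, "wy": 0, "wz": 0, "hand": 60}
    - {"dx": 0, "dy": 0.26, "dz": 0.1, "wx": 0.9, "wy": 0, "wz": 0, "hand": 60}
    - {"dx": 0, "dy": 0.36, "dz": 0.14, "wx": 1.25, "wy": 0, "wz": 0, "hand": 61}
    - {"dx": 0, "dy": 0.46, "dz": 0.17, "wx": 1.6, "wy": 0, "wz": 0, "hand": 61}
    - {"dx": 0, "dy": 0.58, "dz": 0.17, "wx": 2.0, "wy": 0, "wz": 0, "hand": 62}
    - {"dx": 0, "dy": 0.69, "dz": 0.17, "wx": 2.2, "wy": 0, "wz": 0, "hand": 62}
    - {"dx": 0, "dy": 0.8, "dz": 0.18, "wx": 2.2, "wy": 0, "wz": 0, "hand": 63}
    - {"dx": 0, "dy": 0.92, "dz": 0.19, "wx": 2.2, "wy": 0, "wz": 0, "hand": 64}

```text
clock: 18.65
eef_pos: [0.6179, 0.0964, 0.0917]
tool_rot: [-0.007, 0.82, -0.572, 0.007]
ft_force: [-0.3, -1.2, -2.9]
grip_width: 0.064
grasp_force: 1.1
```

```bash
python3 - <<'E'
from fit import *
st()
def f2(p): return lean([p[0],EDGE-p[2]*np.sin(p[1]),p[1],.025-p[2]*np.cos(p[1])])
from h import EDGE
fit(f2,[.62,1.32,.055],[.01,.1,.01],None,('top',))
for th in range(75,92,3): print(th,np.round(gp(th,.220),3),goto(gp(th,.220),strad(min(th,70))))
E
```

```text
t 18.65 p [0.6179 0.0964 0.0917] f [-0.3 -1.2 -2.9] j [ 0.54  1.16  0.65  2.   -0.95  1.04] w 0.064 x [-1.    -0.018 -0.003] z [ 0.018 -0.938 -0.346]
top [329.7 233.2  84.4  46.4] 0.93 exp [327. 234.]
('top',) [0.6198 1.3181 0.0611] 0.045
75 [0.619 0.096 0.091] [-0.03 -0.01  0.01  0.05  0.03 -0.02]
78 [0.619 0.099 0.083] [-0.03  0.16  0.01  0.05  0.03 -0.02]
81 [0.619 0.102 0.075] [-0.03  0.33  0.01  0.05  0.03 -0.02]
84 [0.619 0.104 0.067] [-0.03  0.5   0.02  0.05  0.03 -0.02]
87 [0.619 0.106 0.059] [-0.03  0.67  0.04  0.05  0.03 -0.02]
90 [0.619 0.108 0.051] [-0.03  0.84  0.07  0.05  0.03 -0.02]
```

Emit:
drive_tool:
  rows:
    - {"dx": 0, "dy": 0.11, "dz": 0, "wx": 0, "wy": 0, "wz": 0, "hand": 64}
    - {"dx": 0, "dy": 0.22, "dz": 0, "wx": 0, "wy": 0, "wz": 0, "hand": 65}
    - {"dx": 0, "dy": 0.33, "dz": 0.01, "wx": 0, "wy": 0, "wz": 0, "hand": 65}
    - {"dx": 0, "dy": 0.42, "dz": 0.02, "wx": 0, "wy": 0, "wz": 0, "hand": 66}
    - {"dx": 0, "dy": 0.5, "dz": 0.02, "wx": 0, "wy": 0, "wz": 0, "hand": 66}
    - {"dx": 0, "dy": 0.58, "dz": 0.03, "wx": 0, "wy": 0, "wz": 0, "hand": 66}
    - {"dx": 0, "dy": 0.65, "dz": 0.04, "wx": 0, "wy": 0, "wz": 0, "hand": 66}

```text
clock: 19.45
eef_pos: [0.6176, 0.106, 0.0602]
tool_rot: [-0.007, 0.82, -0.572, 0.006]
ft_force: [0.3, 0.4, 0.1]
grip_width: 0.066
grasp_force: 0.0
```

```bash
python3 - <<'E'
from fit import *
st()
def f2(p): return lean([p[0],EDGE-p[2]*np.sin(p[1]),p[1],.025-p[2]*np.cos(p[1])])
from h import EDGE
fit(f2,[.62,1.5,.06],[.01,.1,.01],None,('top',))
for th in range(87,95,2): print(th,np.round(gp(th,.220),3),goto(gp(th,.220),strad(min(th,70))))
im,o=cam('side'); cv2.imwrite('pics/s5.png',cv2.resize(im[150:350,200:420,::-1],None,fx=3,fy=3))
E
```

```text
t 19.45 p [0.6176 0.106  0.0602] f [0.3 0.4 0.1] j [ 0.56  1.21  0.68  1.98 -0.94  1.05] w 0.066 x [-1.    -0.019 -0.002] z [ 0.019 -0.938 -0.345]
top [389.1 303.6  52.7  37.1] 0.58 exp [327. 235.]
('top',) [0.6235 1.6797 0.0556] 3.819
87 [0.619 0.106 0.059] [-0.03  0.03  0.    0.03  0.03 -0.01]
89 [0.619 0.108 0.053] [-0.03  0.14  0.02  0.03  0.03 -0.01]
91 [0.619 0.108 0.048] [-0.03  0.25  0.04  0.03  0.03 -0.01]
93 [0.619 0.109 0.042] [-0.03  0.36  0.07  0.03  0.03 -0.01]
```

View pics/s5.png

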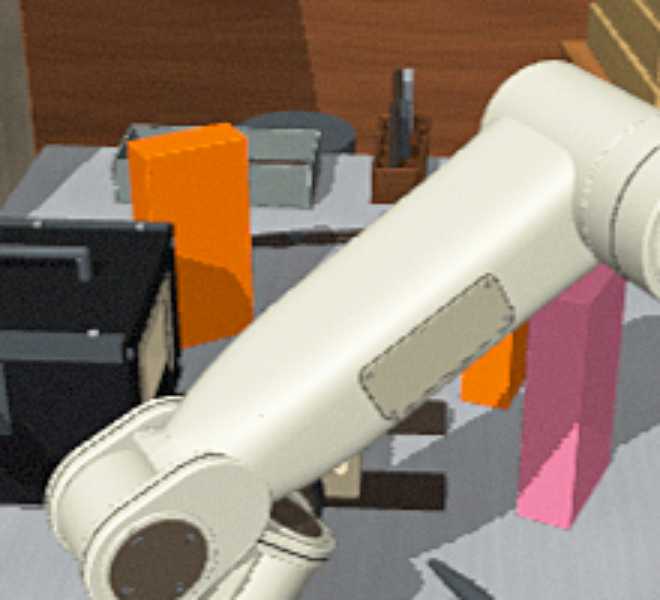

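Emit:
drive_tool:
  rows:
    - {"dx": 0, "dy": 0.07, "dz": -0.19, "wx": 0, "wy": 0, "wz": 0, "hand": 66}
    - {"dx": 0, "dy": 0.14, "dz": -0.38, "wx": 0, "wy": 0, "wz": 0, "hand": 66}
    - {"dx": 0, "dy": 0.28, "dz": -0.76, "wx": 0, "wy": 0, "wz": 0, "hand": 66}
    - {"dx": 0, "dy": 0.42, "dz": -1.13, "wx": 0, "wy": 0, "wz": 0, "hand": 66}
    - {"dx": 0, "dy": 0.42, "dz": -1.13, "wx": 0, "wy": 0, "wz": 0, "hand": 66}

```text
clock: 20.1
eef_pos: [0.6163, 0.1684, 0.0598]
tool_rot: [-0.008, 0.821, -0.571, 0.009]
ft_force: [0.2, -0.4, -0.8]
grip_width: 0.066
grasp_force: 0.0
```

```bash
python3 - <<'E'
from fit import *
st()
cam('top')
ds=bot.outline_of('top','brick'); c=proj('top',[.62,.004,.05])[0]
d=min(ds,key=lambda d:np.hypot(*(np.array(d['extent'][:2])-c))); reg=d['region'].astype(float); print(d['extent'],c)
F=np.array([[x,y,z] for x in(-.057,.057) for y in(-.115,.115) for z in (.025,.076)])
Pf=lambda p:R.from_euler('z',p[2]).apply(F)+[p[0],p[1],0]
cost=lambda p:np.abs(mask('top',Pf(p))-reg).sum()/reg.sum()
p0=np.array([.62,.004,.014]); r=minimize(cost,p0,method='Nelder-Mead',options=dict(initial_simplex=[p0,p0+[.01,0,0],p0+[0,.01,0],p0+[0,0,.05]],xatol=1e-4,fatol=1e-4)); print(r.x,r.fun)
im,o=cam('top'); cv2.imwrite('pics/t6.png',cv2.resize(im[120:320,200:460,::-1],None,fx=3,fy=3))
E
```

```text
t 20.1 p [0.6163 0.1684 0.0598] f [ 0.2 -0.4 -0.8] j [ 0.63  1.31  0.9   2.15 -0.88  1.11] w 0.066 x [-1.    -0.023 -0.005] z [ 0.023 -0.937 -0.347]
[326.2, 232.8, 85.0, 45.1] [325.42313323 234.83186653]
[0.61904688 0.00096109 0.01977794] 0.023037060451928694
```

View pics/t6.png

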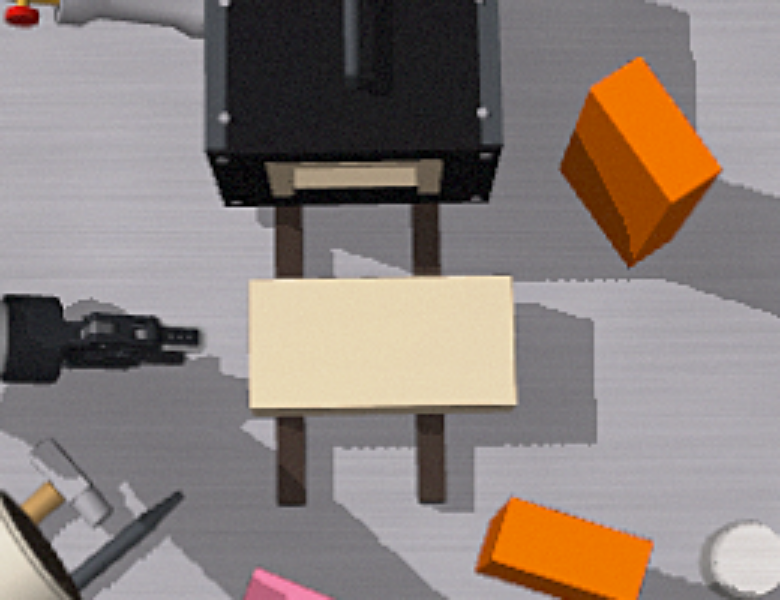

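```bash
python3 - <<'E'
from fit import *
print('pink top',ray_z('top',[[286,309],[331,329],[323.5,347.5],[277.5,328]],.23).round(3).tolist())
print('orange2 top',ray_z('top',[[371,286.5],[417,300],[411,321],[364,309]],.23).round(3).tolist())
print(goto([.616,.17,.25],strad(50)));print(goto([.50,.05,.25],strad(0)));print(goto([.52,.001,.16],strad(0)));
E
```

```text
pink top [[0.418, 0.093, 0.23], [0.373, -0.009, 0.23], [0.332, 0.008, 0.23], [0.375, 0.111, 0.23]]
orange2 top [[0.469, -0.1, 0.23], [0.438, -0.204, 0.23], [0.39, -0.19, 0.23], [0.418, -0.084, 0.23]]
[-0.01 -3.52 -1.4  -3.96  0.03 -0.  ]
[ 2.360e+00 -4.340e+00  8.100e-01 -1.396e+01  3.000e-02  1.000e-02]
[ 1.980e+00 -2.990e+00  2.360e+00 -1.396e+01  3.000e-02  1.000e-02]
```

```bash
python3 - <<'E'
from h import *
print(goto([.525,.001,.25],strad(0)),goto([.525,.001,.1],strad(0)))
E
```

```text
[ 1.880e+00 -4.680e+00  1.740e+00 -1.396e+01  3.000e-02  1.000e-02] [ 1.880e+00 -1.860e+00  2.780e+00 -1.396e+01  3.000e-02  1.000e-02]
```

Emit:
drive_tool:
  rows:
    - {"dx": 0, "dy": -3.5, "dz": -1.4, "wx": -4, "wy": 0, "wz": 0, "hand": 80}
    - {"dx": 0, "dy": -3.5, "dz": -1.4, "wx": -4, "wy": 0, "wz": 0, "hand": 80}
    - {"dx": 0, "dy": -3.5, "dz": -1.4, "wx": -4, "wy": 0, "wz": 0, "hand": 80}
    - {"dx": 0, "dy": -3.5, "dz": -1.4, "wx": -4, "wy": 0, "wz": 0, "hand": 80}
    - {"dx": 2, "dy": -4.3, "dz": 0.8, "wx": -14, "wy": 0, "wz": 0, "hand": 80}
    - {"dx": 2, "dy": -4.3, "dz": 0.8, "wx": -14, "wy": 0, "wz": 0, "hand": 80}
    - {"dx": 2, "dy": -4.3, "dz": 0.8, "wx": -14, "wy": 0, "wz": 0, "hand": 80}
    - {"dx": 2, "dy": -4.3, "dz": 0.8, "wx": -14, "wy": 0, "wz": 0, "hand": 80}
    - {"dx": 2, "dy": -4.3, "dz": 0.8, "wx": -14, "wy": 0, "wz": 0, "hand": 80}
    - {"dx": 2, "dy": -4.3, "dz": 0.8, "wx": -14, "wy": 0, "wz": 0, "hand": 80}
    - {"dx": 2, "dy": -4.3, "dz": 0.8, "wx": -14, "wy": 0, "wz": 0, "hand": 80}
    - {"dx": 2, "dy": -4.3, "dz": 0.8, "wx": -14, "wy": 0, "wz": 0, "hand": 80}
    - {"dx": 2, "dy": -4.3, "dz": 0.8, "wx": -14, "wy": 0, "wz": 0, "hand": 80}

```text
clock: 21.55
eef_pos: [0.5169, 0.0509, 0.2478]
tool_rot: [-0.009, 1.0, 0.001, 0.001]
ft_force: [-0.5, 0.2, -0.2]
grip_width: 0.08
grasp_force: 0.0
```

```bash
python3 - <<'E'
from h import *
st(); print(goto([.52,.001,.12],strad(0)),goto([.528,.001,.043],strad(0)))
E
```

```text
t 21.55 p [0.5169 0.0509 0.2478] f [-0.5  0.2 -0.2] j [0.1  0.28 0.07 1.36 0.   0.08] w 0.08 x [-1.    -0.018 -0.002] z [ 0.002  0.003 -1.   ]
[-0.04 -1.01  2.55  0.03  0.02  0.  ] [-0.2  -1.01  4.09  0.03  0.02  0.  ]
```

Emit:
drive_tool:
  rows:
    - {"dx": -0.04, "dy": -1, "dz": 0.4, "wx": 0, "wy": 0, "wz": 0, "hand": 80}
    - {"dx": -0.04, "dy": -1, "dz": 1.2, "wx": 0, "wy": 0, "wz": 0, "hand": 80}
    - {"dx": -0.1, "dy": -1, "dz": 2.1, "wx": 0, "wy": 0, "wz": 0, "hand": 80}
    - {"dx": -0.2, "dy": -1, "dz": 3, "wx": 0, "wy": 0, "wz": 0, "hand": 80}
    - {"dx": -0.2, "dy": -1, "dz": 3.7, "wx": 0, "wy": 0, "wz": 0, "hand": 80}
    - {"dx": -0.2, "dy": -1, "dz": 4.1, "wx": 0, "wy": 0, "wz": 0, "hand": 80}
    - {"dx": -0.45, "dy": -1, "dz": 4.1, "wx": 0, "wy": 0, "wz": 0, "hand": 80}
    - {"dx": -0.6, "dy": -1, "dz": 4.1, "wx": 0, "wy": 0, "wz": 0, "hand": 80}
    - {"dx": -0.7, "dy": -1, "dz": 4.1, "wx": 0, "wy": 0, "wz": 0, "hand": 80}

```text
clock: 22.45
eef_pos: [0.553, 0.0042, 0.0417]
tool_rot: [-0.01, 1.0, 0.002, -0.001]
ft_force: [-4.9, 0.5, -2.5]
grip_width: 0.0799
grasp_force: 2.2
```

Emit:
drive_tool:
  rows:
    - {"dx": -0.08, "dy": 0, "dz": 0, "wx": 0, "wy": 0, "wz": 0, "hand": 80}
    - {"dx": -0.18, "dy": 0, "dz": 0, "wx": 0, "wy": 0, "wz": 0, "hand": 80}
    - {"dx": -0.28, "dy": 0, "dz": 0, "wx": 0, "wy": 0, "wz": 0, "hand": 80}
    - {"dx": -0.38, "dy": 0, "dz": 0, "wx": 0, "wy": 0, "wz": 0, "hand": 80}
    - {"dx": -0.48, "dy": 0, "dz": 0, "wx": 0, "wy": 0, "wz": 0, "hand": 80}
    - {"dx": -0.58, "dy": 0, "dz": 0, "wx": 0, "wy": 0, "wz": 0, "hand": 80}
    - {"dx": -0.68, "dy": 0, "dz": 0, "wx": 0, "wy": 0, "wz": 0, "hand": 80}
    - {"dx": -0.78, "dy": 0, "dz": 0, "wx": 0, "wy": 0, "wz": 0, "hand": 80}
    - {"dx": -0.88, "dy": 0, "dz": 0, "wx": 0, "wy": 0, "wz": 0, "hand": 80}
    - {"dx": -0.98, "dy": 0, "dz": 0, "wx": 0, "wy": 0, "wz": 0, "hand": 80}
    - {"dx": -1.06, "dy": 0, "dz": 0, "wx": 0, "wy": 0, "wz": 0, "hand": 80}
    - {"dx": -1.12, "dy": 0, "dz": 0, "wx": 0, "wy": 0, "wz": 0, "hand": 80}
    - {"dx": -1.18, "dy": 0, "dz": 0, "wx": 0, "wy": 0, "wz": 0, "hand": 80}
    - {"dx": -1.23, "dy": 0, "dz": 0, "wx": 0, "wy": 0, "wz": 0, "hand": 80}

```text
clock: 23.85
eef_pos: [0.6159, 0.0046, 0.0427]
tool_rot: [-0.01, 1.0, 0.002, 0.001]
ft_force: [-3.7, 0.3, -3.2]
grip_width: 0.0804
grasp_force: 2.0
```

```bash
cat > flat.py <<'E'
from fit import *
def flat(p0):
    cam('top'); ds=bot.outline_of('top','brick'); c=proj('top',[p0[0],p0[1],.05])[0]
    d=min(ds,key=lambda d:np.hypot(*(np.array(d['extent'][:2])-c))); reg=d['region'].astype(float); print(np.round(d['extent']),c)
    F=np.array([[x,y,z] for x in(-.057,.057) for y in(-.115,.115) for z in (.025,.076)])
    Pf=lambda p:R.from_euler('z',p[2]).apply(F)+[p[0],p[1],0]
    cost=lambda p:np.abs(mask('top',Pf(p))-reg).sum()/reg.sum()
    p0=np.array(p0); r=minimize(cost,p0,method='Nelder-Mead',options=dict(initial_simplex=[p0,p0+[.01,0,0],p0+[0,.01,0],p0+[0,0,.05]],xatol=1e-4,fatol=1e-4)); print(r.x.round(4),r.fun)
E
python3 - <<'E'
from flat import *
st(); flat([.68,.003,.015])
E
```

```text
t 23.85 p [0.6159 0.0046 0.0427] f [-3.7  0.3 -3.2] j [ 0.01  0.61  0.03  0.99  0.   -0.01] w 0.0804 x [-1.    -0.019 -0.002] z [ 0.002  0.004 -1.   ]
[325. 211.  83.  45.] [325.81807922 212.56998319]
[0.6868 0.0012 0.0175] 1.3659088592109287
```

Emit:
drive_tool:
  rows:
    - {"dx": -0.04, "dy": 0, "dz": 0, "wx": 0, "wy": 0, "wz": 0, "hand": 80}
    - {"dx": -0.08, "dy": 0, "dz": 0, "wx": 0, "wy": 0, "wz": 0, "hand": 80}
    - {"dx": -0.12, "dy": 0, "dz": 0, "wx": 0, "wy": 0, "wz": 0, "hand": 80}
    - {"dx": -0.15, "dy": 0, "dz": 0, "wx": 0, "wy": 0, "wz": 0, "hand": 80}

```text
clock: 24.35
eef_pos: [0.6229, 0.0048, 0.0429]
tool_rot: [-0.01, 1.0, 0.002, 0.001]
ft_force: [-5.8, 0.5, -0.3]
grip_width: 0.08
grasp_force: 2.7
```

Emit:
drive_tool:
  rows:
    - {"dx": -0.03, "dy": 0, "dz": 0, "wx": 0, "wy": 0, "wz": 0, "hand": 80}
    - {"dx": -0.06, "dy": 0, "dz": 0, "wx": 0, "wy": 0, "wz": 0, "hand": 80}

```text
clock: 24.55
eef_pos: [0.6258, 0.0048, 0.0429]
tool_rot: [-0.01, 1.0, 0.002, 0.001]
ft_force: [-5.4, 0.1, -0.5]
grip_width: 0.0799
grasp_force: 2.7
```

Emit:
drive_tool:
  rows:
    - {"dx": -0.03, "dy": 0, "dz": 0, "wx": 0, "wy": 0, "wz": 0, "hand": 80}
    - {"dx": -0.05, "dy": 0, "dz": 0, "wx": 0, "wy": 0, "wz": 0, "hand": 80}

```text
clock: 24.75
eef_pos: [0.6283, 0.0049, 0.0429]
tool_rot: [-0.01, 1.0, 0.002, 0.001]
ft_force: [-8.9, 0.3, 2.4]
grip_width: 0.08
grasp_force: 3.8
```

Emit:
drive_tool:
  rows:
    - {"dx": -0.025, "dy": 0, "dz": 0, "wx": 0, "wy": 0, "wz": 0, "hand": 80}

```text
clock: 24.85
eef_pos: [0.6283, 0.0049, 0.0429]
tool_rot: [-0.01, 1.0, 0.002, -0.001]
ft_force: [-12.4, 0.5, 4.1]
grip_width: 0.08
grasp_force: 5.7
```

Emit:
drive_tool:
  rows:
    - {"dx": -0.02, "dy": 0, "dz": 0, "wx": 0, "wy": 0, "wz": 0, "hand": 80}
    - {"dx": -0.02, "dy": 0, "dz": 0, "wx": 0, "wy": 0, "wz": 0, "hand": 80}

```text
clock: 25.05
eef_pos: [0.6282, 0.0049, 0.0429]
tool_rot: [-0.01, 1.0, 0.002, -0.001]
ft_force: [-12.3, -1.0, 3.0]
grip_width: 0.08
grasp_force: 5.8
```

Emit:
drive_tool:
  rows:
    - {"dx": -0.01, "dy": 0, "dz": 0, "wx": 0, "wy": 0, "wz": 0, "hand": 80}
    - {"dx": -0.01, "dy": 0, "dz": 0, "wx": 0, "wy": 0, "wz": 0, "hand": 80}

```text
clock: 25.25
eef_pos: [0.6282, 0.0049, 0.043]
tool_rot: [-0.01, 1.0, 0.002, -0.002]
ft_force: [-12.7, -0.4, 5.1]
grip_width: 0.0798
grasp_force: 6.5
```

Emit:
drive_tool:
  rows:
    - {"dx": -0.025, "dy": 0, "dz": 0, "wx": 0, "wy": 0, "wz": 0, "hand": 80}
    - {"dx": -0.04, "dy": 0, "dz": 0, "wx": 0, "wy": 0, "wz": 0, "hand": 80}
    - {"dx": -0.04, "dy": 0, "dz": 0, "wx": 0, "wy": 0, "wz": 0, "hand": 80}

```text
clock: 25.55
eef_pos: [0.6281, 0.0049, 0.0429]
tool_rot: [-0.01, 1.0, 0.002, -0.004]
ft_force: [-18.9, 0.1, 9.7]
grip_width: 0.0801
grasp_force: 9.2
```

```bash
python3 - <<'E'
from h import *
st(); o=bot.get_obs(); print(o['ft_torque'])
im,o=cam('top'); cv2.imwrite('pics/t7.png',cv2.resize(im[150:270,240:420,::-1],None,fx=4.4,fy=4.4))
E
```

```text
t 25.55 p [0.6281 0.0049 0.0429] f [-18.9   0.1   9.7] j [ 0.01  0.64  0.08  1.02  0.   -0.01] w 0.0801 x [-1.    -0.019  0.008] z [-0.008  0.004 -1.   ]
[-1.79357828e-03  3.21165901e+00 -2.89277574e-02]
```

View pics/t7.png

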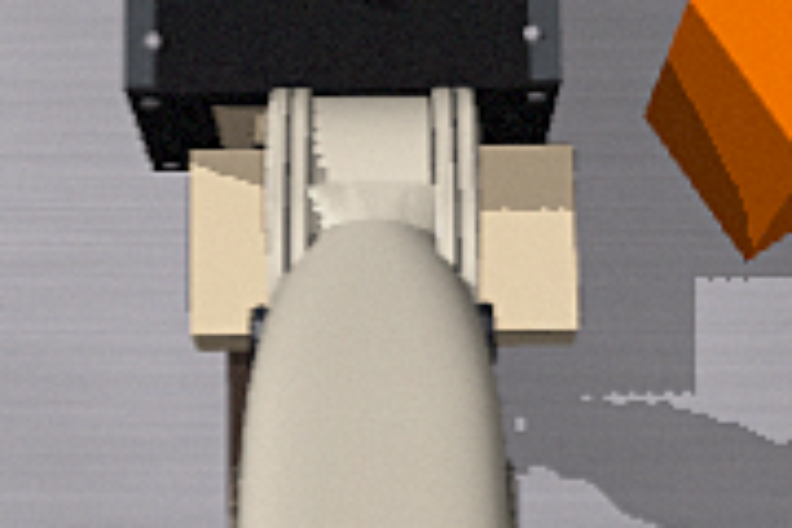

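Emit:
drive_tool:
  rows:
    - {"dx": 0.1, "dy": 0, "dz": 0, "wx": 0, "wy": 0, "wz": 0, "hand": 80}
    - {"dx": 0.25, "dy": 0, "dz": 0, "wx": 0, "wy": 0, "wz": 0, "hand": 80}
    - {"dx": 0.9, "dy": 0, "dz": 0, "wx": 0, "wy": 0, "wz": 0, "hand": 80}
    - {"dx": 1.5, "dy": 0, "dz": 0, "wx": 0, "wy": 0, "wz": 0, "hand": 80}
    - {"dx": 1.5, "dy": 0, "dz": -1, "wx": 0, "wy": 0, "wz": 0, "hand": 80}
    - {"dx": 1.5, "dy": 0, "dz": -2, "wx": 0, "wy": 0, "wz": 0, "hand": 80}
    - {"dx": 1.5, "dy": 0, "dz": -3, "wx": 0, "wy": 0, "wz": 0, "hand": 80}
    - {"dx": 1.5, "dy": 3, "dz": -5, "wx": 0, "wy": 0, "wz": 0, "hand": 80}
    - {"dx": 1.5, "dy": 4, "dz": -6, "wx": 0, "wy": 0, "wz": 0, "hand": 80}
    - {"dx": 1.5, "dy": 4, "dz": -6, "wx": 0, "wy": 0, "wz": 0, "hand": 80}
    - {"dx": 1.5, "dy": 4, "dz": -6, "wx": 0, "wy": 0, "wz": 0, "hand": 80}
    - {"dx": 1.5, "dy": 4, "dz": -6, "wx": 0, "wy": 0, "wz": 0, "hand": 80}

```text
clock: 26.8
eef_pos: [0.5548, 0.2041, 0.3464]
tool_rot: [-0.01, 1.0, 0.003, 0.004]
ft_force: [1.7, -0.1, 0.2]
grip_width: 0.0803
grasp_force: 0.0
```

```bash
python3 - <<'E'
from flat import *
st(); flat([.696,.003,.015])
im,o=cam('top'); cv2.imwrite('pics/t8.png',cv2.resize(im[150:270,240:420,::-1],None,fx=4.4,fy=4.4))
for t in ('spare_brick','offcut','tin','punch','tongs','wire_brush','hammer'): print(t,[np.round(d['extent']) for d in bot.look_for('top',t)][:1])
E
```

```text
t 26.8 p [0.5548 0.2041 0.3464] f [ 1.7 -0.1  0.2] j [0.35 0.41 0.52 1.66 0.   0.33] w 0.0803 x [-1.    -0.019 -0.008] z [ 0.008  0.006 -1.   ]
[325. 204.  85.  46.] [325.82203742 206.68987987]
[0.698  0.0013 0.0091] 0.03170330758566053
spare_brick [array([129., 236.,  75.,  91.])]
offcut [array([318., 244.,   8.,  33.])]
tin [array([449., 307.,  28.,  26.])]
punch []
tongs [array([501., 251.,  35., 119.])]
wire_brush [array([498., 333.,  62.,  56.])]
hammer [array([166., 331.,  26.,  31.])]
```

View pics/t8.png

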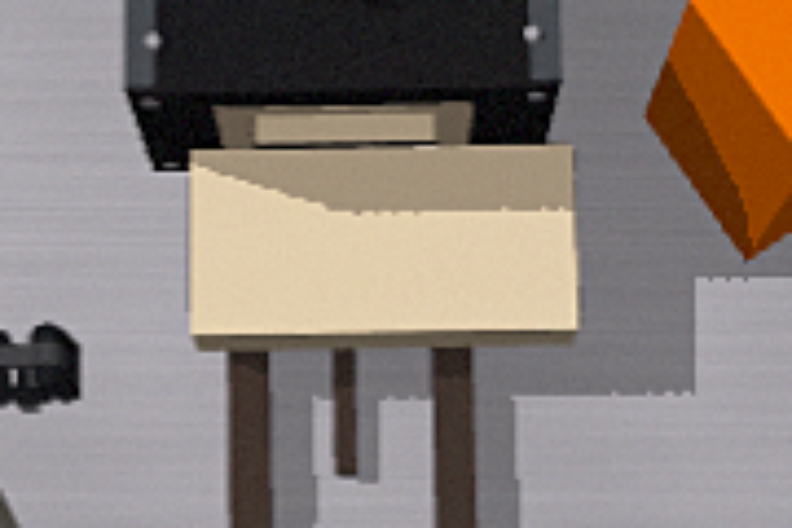

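```bash
python3 -c "
from workcell import bot
print(bot.job_done())"
```

```text
the job is handed in; nothing more can be done
None
```

The brick lies flat across both skids with its long side pressed home on the forge front. I handed the job in at about 27 s of the 72 s allowed, and no verdict was shown. The top-camera fit puts the brick flush with the plate within about 2 mm and 1 degree. I could not confirm afterwards that the hammer and punch had stayed put, because the arm was in the way.

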